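# Put the sawn tube away in the bolted stock chest

## Task

Put all the sawn pieces of square tube on the bench away in the steel stock chest: lift the bolt's handle out of its notch and draw the bolt, swing the lid back past its balance until it stays open by itself, and lay the pieces inside. Then shut the lid and bolt it again, the bolt fully home and its handle down flat in its notch. Leave everything else on the bench where it lies.

Things in the scene. Friction and masses are not known exactly. Their poses are not given: they have to be found in the camera images.
- chest: green sheet-steel stock chest fixed to the bench. Origin on the bench under the centre of the lidded bay; its x points to the back (hinge side), z up. Bay: 140 (x) x 260 (y) inside, centred on the origin, walls 5, rim 100 high, inner floor 25 high; outside 150 deep. Right of it (y -135 to -300) a fixed deck, 100 high, carries the barrel bolt; saddles and notch strip reach 38 above the deck.
- lid (a joint): angle (rad) of the lid: 0 shut, 1.57 upright, 1.8 resting open against its stop. It weighs about 0.55 kg and turns freely: below about 1.5 it falls shut, above about 1.6 it stays open by its own weight. Held shut while the bolt is home.
- lid_hinge (a point): a point on the lid's hinge line, in the middle of its length (the line runs along the chest's y at its x = 75, height 104)
- lid_bar (a point): middle of the lid's grab bar: a round steel bar 12 thick and 110 long, parallel to the hinge, 190 from the hinge line, standing 40 out (centre) beyond the lid's front edge in the lid's plane; 104 high when the lid is shut. The 110 mm bar is joined to the lid at its two ends only
- bolt (a joint): how far the barrel bolt is drawn (m): 0 shot home through the keeper on the lid, 0.050 fully drawn. It slides along the chest's y axis, drawing towards -y (away from the lid), with about 2.5 N of friction; from 0.032 on its tip is clear of the lid
- bolt_handle (a joint): angle (rad) of the bolt's handle about the bolt's axis: 0 flat in a notch (pointing to the chest's front), up to 1.4 lifted; falls back by its own weight. The bolt slides only while the handle is above about 0.8, clear of the notch strip. Two notches, 16 wide: at bolt 0 (home) and 0.050 (drawn); in between the handle rests on the strip
- bolt_knob (a point): centre of the round ball (22 diameter) on the end of the bolt's handle, a 10 thick arm; 126 high when the handle lies flat; it juts out past the front edge of the deck. Held between two fingers it turns freely as the handle is swung up
- bolt_pivot (a point): point on the bolt's axis from which the handle springs, 58 from the centre of its ball; in the chest's frame at x -30, y -195 (home; -245 drawn), 126 high; slides with the bolt
- tube_a_mid (a point): centre of a sawn piece of bare steel square tube, 30 x 30 x 100, about 0.19 kg; x along its length, z up; lies flat on the bench at the start. In some starts it is absent
- tube_b_mid (a point): centre of a sawn piece of bare steel square tube, 30 x 30 x 100, about 0.19 kg; x along its length, z up; lies flat on the bench at the start. In some starts it is absent
- tube_c_mid (a point): centre of a sawn piece of bare steel square tube, 30 x 30 x 100, about 0.19 kg; x along its length, z up; lies flat on the bench at the start. In some starts it is absent
- tube_d_mid (a point): centre of a sawn piece of bare steel square tube, 30 x 30 x 100, about 0.19 kg; x along its length, z up; lies flat on the bench at the start. In some starts it is absent
- angle_scrap: rusty brown offcut of angle iron, 90 long, legs 45 and 40: to be left alone; origin at its underside
- flat_scrap: rusty brown flat bar offcut, 130 x 50 x 8: to be left alone; origin at its underside
- chip_hammer: chipping hammer with a round rubber handle, about 260 long: to be left alone; origin at its underside
- spanner: open-ended spanner: to be left alone; origin at its underside
- wire_brush: wire brush with a flat wooden handle, 240 long: to be left alone; origin at its underside
- mag_square: red magnetic welding square, 110 x 100 x 22: to be left alone; origin at its underside

How it is judged:
On the way, in this order (a step that is already met when the one before it is completed fails the run):
1. the bolt's handle is lifted clear of its notch (value of joint bolt_handle above 0.65 rad and value of joint bolt below 0.02 m), for 0.02 s.
2. the bolt is drawn clear of the lid (value of joint bolt above 0.032 m), for 0.1 s.
3. the lid stands open by itself, past its balance, touched by nothing (value of joint lid above 1.62 rad and contact force between each of the fingers, the arm and lid below 0.2 N), for 0.4 s.
4. all the pieces of square tube are inside the chest, below its rim, and let go (x of tube_a_mid in the frame of chest between -0.075 and 0.075 m and y of tube_a_mid in the frame of chest between -0.135 and 0.135 m and z of tube_a_mid in the frame of chest between 0.02 and 0.095 m and x of tube_b_mid in the frame of chest between -0.075 and 0.075 m and y of tube_b_mid in the frame of chest between -0.135 and 0.135 m and z of tube_b_mid in the frame of chest between 0.02 and 0.095 m and x of tube_c_mid in the frame of chest between -0.075 and 0.075 m and y of tube_c_mid in the frame of chest between -0.135 and 0.135 m and z of tube_c_mid in the frame of chest between 0.02 and 0.095 m and x of tube_d_mid in the frame of chest between -0.075 and 0.075 m and y of tube_d_mid in the frame of chest between -0.135 and 0.135 m and z of tube_d_mid in the frame of chest between 0.02 and 0.095 m and contact force between the fingers and tube_a below 0.2 N and contact force between the fingers and tube_b below 0.2 N and contact force between the fingers and tube_c below 0.2 N and contact force between the fingers and tube_d below 0.2 N), for 0.3 s.
At the end, for the whole second after the job is handed in: Every piece of square tube on the bench lies at rest inside the chest below its rim, the lid is shut (within 0.04 rad), the bolt is home (within 8 mm) and its handle lies in its notch (within 0.15 rad) (value of joint lid below 0.04 rad and value of joint bolt below 0.008 m and value of joint bolt_handle below 0.15 rad and x of tube_a_mid in the frame of chest between -0.075 and 0.075 m and y of tube_a_mid in the frame of chest between -0.135 and 0.135 m and z of tube_a_mid in the frame of chest between 0.02 and 0.095 m and x of tube_b_mid in the frame of chest between -0.075 and 0.075 m and y of tube_b_mid in the frame of chest between -0.135 and 0.135 m and z of tube_b_mid in the frame of chest between 0.02 and 0.095 m and x of tube_c_mid in the frame of chest between -0.075 and 0.075 m and y of tube_c_mid in the frame of chest between -0.135 and 0.135 m and z of tube_c_mid in the frame of chest between 0.02 and 0.095 m and x of tube_d_mid in the frame of chest between -0.075 and 0.075 m and y of tube_d_mid in the frame of chest between -0.135 and 0.135 m and z of tube_d_mid in the frame of chest between 0.02 and 0.095 m and linear speed of each of tube_a, tube_b, tube_c, tube_d below 0.03 m/s); the robot touches nothing.
It fails at once if another thing on the bench is moved by more than 60 mm (distance of any of angle_scrap, flat_scrap, chip_hammer, spanner, wire_brush, mag_square from where it was at the start of the episode above 0.06 m).
Of tube_a, tube_b, tube_c, tube_d only 2 to 4 are there at a start; the rules pass over those that are not, and their reading is None.
At some moment in a run one of tube_a, tube_b, tube_c, tube_d may be knocked a few centimetres aside while the robot is not near it.
Once in a run the grip may slacken for a moment while it holds something.
It also fails if it takes over 210 s, if anything falls off the work surface, if the arm or the gripper's body presses on something with over 40 N, if the wrist force passes 120 N, or if a joint passes its speed limit or range.

## Robot

A 7-joint arm with a two-finger parallel gripper is mounted at the origin on the work surface. World frame = base frame: x ahead of the robot, y to its left, z up, the work surface at z = 0. Lengths are in m, angles in rad, forces in N, time in s.
With the tool pointing down it reaches from about 0.425 to 0.95 m from the base axis. Payload 4.7 kg.
Tool frame: the origin (TCP) lies at the very end of the fingers, on their centre line; the grasp point (between the pads) lies 19 mm behind it; z points along the fingers, y is the direction in which the jaws open and shut (so a half turn about z gives the same grasp; the last joint's range is limited). The gripper opens to 85 mm and grips with 20 to 120 N. Pads are 22 mm wide; open, the fingers measure 114 mm over their backs; the gripper's body (76 mm by 85 mm) begins 54 mm behind the grasp point. The pads swing forward as they close: fully open they stand 13 mm farther back than shut.
Start: joints at [1.084, 0.469, -0.049, 1.532, 0.024, 1.141, -0.082], TCP at [0.298, -0.605, 0.231] pointing down, gripper open.
Joint ranges: [-2.59, 2.59], [-0.33, 1.99], [-1.39, 1.29], [0.1, 2.45], [-1.04, 4.18], [0.21, 1.99], [-2.66, 2.66]. Speed limits (rad/s): [2.57, 2.57, 3.14, 3.14, 3.14, 3.14, 3.14].

## Interface

Orientations are given as a 3x3 rotation matrix whose columns are the frame's x, y, z axes.
In Python, from bench import ctrl gives the robot as it stands.
- The arm moves only by the tool drive_tool, never from a script. Its argument "motion" is a list of rows, each an object with "fingers": the opening in per cent of the stroke, from 0 (shut) to 100 (fully open); "offset": the shift along the tool's x, y, z in mm, a list of three; "angular": the turn, a rotation vector about the tool's x, y, z in rad, a list of three. In form: [{"fingers": fingers, "offset": [dx, dy, dz], "angular": [ax, ay, az]}, ...]. A call has 1 to 12 rows; each row is the pose to reach, as a shift and turn from the pose measured when the call began, along the tool's axes at that moment; what a row does not reach only later rows make up. A row lasts 1/12 s, in which the tool goes at most 41.7 mm and 7.16 degrees, less where a joint would pass 70% of its speed; a pose out of reach is approached as far as the arm can. A call with a gripper value outside its range is refused whole. The fingers move at their own pace and stop on an object; the grip force is fixed at half the most. Time passes only in rows, so rows that repeat a pose let the fingers close. It gives the time, the measured TCP pose, the force and the opening at its end, in the units of the state.
- ctrl.observe(): the state, without advancing time (a new reading comes with each control period).
- ctrl.grab_frame(name): name is "side" or "top" or "wrist"; returns a dict with "color" (420x560x3 uint8, red, green, blue), "mtx" (3x3 intrinsics, pixels), "pose" (4x4, takes a point from camera to world coordinates). Camera axes: x right, y down, z forward; pixel columns grow to the right and rows downward; lengths in m; the calibration is good to about 2 mm. A picture is of the moment at which its call begins. There is no depth.
- ctrl.sign_off(): hands the job in, once; it reports no verdict.
The state is a dict: "time_s": time; "qpos": joint angles; "joint_velocities": joint speeds; "joint_torque": joint torques, N m; "tcp_pos": TCP position; "tool_rot": TCP orientation; "force": force on the tool from outside, world axes, zero at the start; "ft_torque": the same for the moment, N m; "grip_width": finger opening in m.
Only numpy, scipy, OpenCV 4.12 (cv2) and the standard library are available. Lean on these libraries where they do the work, as an engineer would, in place of code of your own. Each camera call takes 0.05 s, during which the arm holds its last target. There are 200 camera calls.

## Working session

There is one attempt and no reset: what is moved stays moved. The work goes in short steps, Python scripts to look and compute and a tool call to move; the robot and the scene stay as the last step left them, time stands still between calls to the robot, and variables do not carry over. Pictures are saved under pics/ and viewed, about 12 in all and at most 16, crops included, and the job is handed in when it is done.

Besides the shell and the picture viewer there is one more tool, called after ">>>" by a JSON object that holds its "op" and its "data". drive_tool: Moves the arm, as the interface text tells. Its arguments: {"type":"object","properties":{"motion":{"type":"array","items":{"type":"object","properties":{"fingers":{"type":"number"},"offset":{"type":"array","items":{"type":"number"}},"angular":{"type":"array","items":{"type":"number"}}}}}},"required":["motion"]}

```bash
ls; mkdir -p pics; cat > h.py <<'E'
import numpy as np, cv2
from bench import ctrl
np.set_printoptions(precision=4,suppress=True)
def snap(cam,fn,crop=None,scale=1):
    f=ctrl.grab_frame(cam); im=f["color"][:,:,::-1].copy()
    np.savez(f"pics/{fn}.npz",im=im,mtx=f["mtx"],pose=f["pose"])
    show(fn,fn,crop,scale)
def show(src,fn,crop=None,scale=1):
    im=np.load(f"pics/{src}.npz")["im"]
    if crop: im=im[crop[1]:crop[3],crop[0]:crop[2]]
    cv2.imwrite(f"pics/{fn}.png",cv2.resize(im,None,fx=scale,fy=scale,interpolation=cv2.INTER_CUBIC))
def pix(src,uv,z):
    d=np.load(f"pics/{src}.npz"); P=d["pose"]
    r=P[:3,:3]@np.linalg.inv(d["mtx"])@np.array([uv[0],uv[1],1.]); o=P[:3,3]
    return o+r*(z-o[2])/r[2]
def proj(src,p):
    d=np.load(f"pics/{src}.npz"); P=d["pose"]
    c=P[:3,:3].T@(np.array(p)-P[:3,3]); q=d["mtx"]@c; return q[:2]/q[2]
def to(p,R=None):
    s=ctrl.observe(); R0=np.array(s["tool_rot"])
    off=1000*R0.T@(np.array(p)-np.array(s["tcp_pos"]))
    from scipy.spatial.transform import Rotation as Ro
    a=Ro.from_matrix(R0.T@R).as_rotvec() if R is not None else np.zeros(3)
    print("off",off.round(1),"ang",a.round(3)); return off,a
def st():
    s=ctrl.observe(); print(s["time_s"],"tcp",np.array(s["tcp_pos"]),"F",np.array(s["force"]),"w",s["grip_width"]); print(np.array(s["tool_rot"])); print(np.array(s["qpos"]))
E
python3 - <<'E'
from h import *
st(); snap("top","t0",scale=1.4); snap("side","s0",scale=1.4)
for n in("t0","s0"): print(np.load(f"pics/{n}.npz")["pose"])
E
```

```text
pics
0.0 tcp [ 0.2981 -0.605   0.2302] F [ 0.7862 -0.0683 -0.5963] w 0.08538217128565793
[[ 0.897   0.442  -0.0009]
 [ 0.442  -0.897   0.0017]
 [-0.0001 -0.002  -1.    ]]
[ 1.0841  0.4695 -0.0486  1.5337  0.0241  1.141  -0.0823]
[[-0.0062 -0.9974  0.0724  0.4713]
 [-1.      0.0067  0.0074  0.0205]
 [-0.0079 -0.0723 -0.9973  1.1281]
 [ 0.      0.      0.      1.    ]]
[[-0.9229 -0.2552  0.2884  0.2632]
 [-0.3851  0.6213 -0.6824  0.7411]
 [-0.005  -0.7408 -0.6717  0.804 ]
 [ 0.      0.      0.      1.    ]]
```

View pics/t0.png

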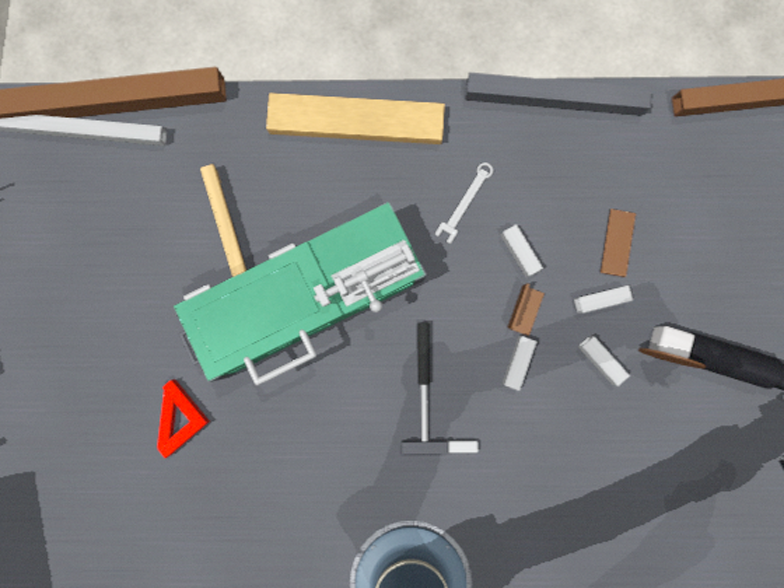

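View pics/s0.png

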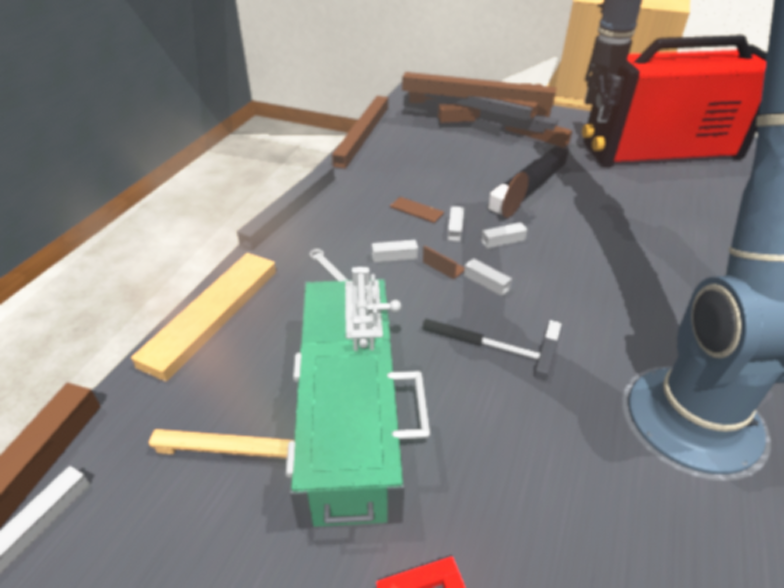

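```bash
python3 - <<'E'
from h import *
show("t0","t0c",(115,135,315,285),4)
show("t0","t0d",(340,135,480,285),4)
E
```

```text
(no output)
```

View pics/t0c.png

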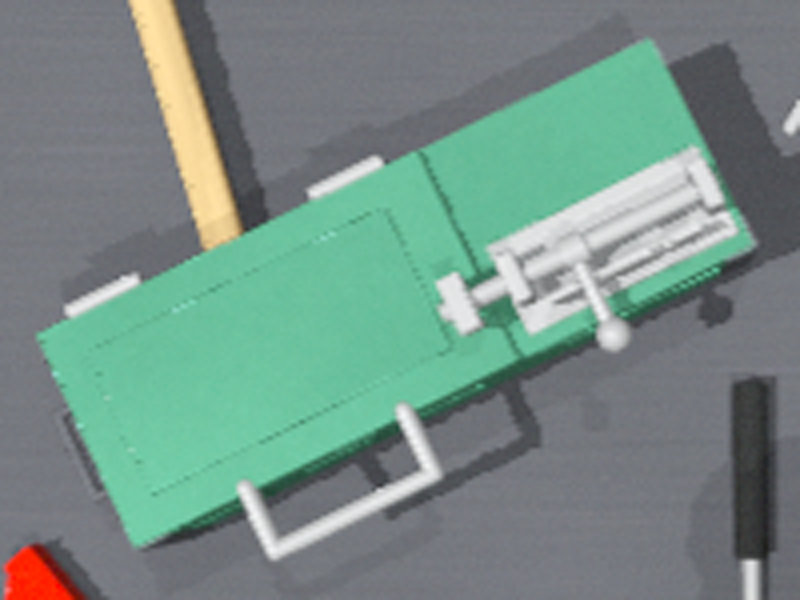

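View pics/t0d.png

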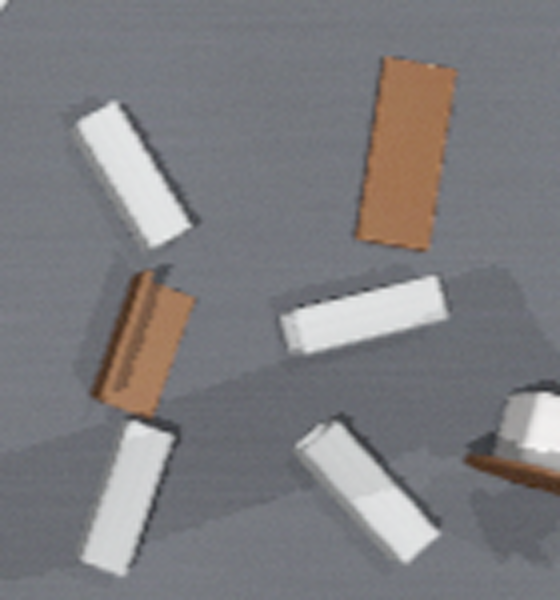

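```bash
python3 - <<'E'
from h import *
from scipy.optimize import least_squares
c=lambda u,v:(115+u/4,135+v/4)
obs=[((75,135,.104),c(38,338)),((-75,135,.104),c(137,547)),((75,-300,.1),c(652,40)),((-75,-300,.1),c(755,243)),((-88,-195,.126),c(613,333)),((-115,55,.104),c(273,553)),((-115,-55,.104),c(437,472))]
def W(q,p):
    cs,sn=np.cos(q[2]),np.sin(q[2]); x,y=p[0]/1e3,p[1]/1e3
    return np.array([q[0]+cs*x-sn*y,q[1]+sn*x+cs*y,p[2]])
f=lambda q:np.concatenate([proj("t0",W(q,p))-uv for p,uv in obs])
r=least_squares(f,[.6,.1,0.4],loss='soft_l1'); print(r.x,f(r.x).round(1))
for p in [(-88,-195,.126),(-115,0,.104),(-30,-195,.126)]: print(W(r.x,p))
e=lambda u,v:(340+u/4,135+v/4)
for n,cen,a,b in[("a",(135,176),(98,114),(171,238)),("b",(371,314),(301,332),(444,296)),("c",(129,502),(152,436),(105,568)),("d",(373,490),(325,435),(421,546))]:
    A,B=pix("t0",e(*a),.03),pix("t0",e(*b),.03); d=B-A
    print(n,pix("t0",e(*cen),.03),(A+B)/2,np.linalg.norm(d),np.degrees(np.arctan2(d[1],d[0])))
E
```

```text
[0.5211 0.2744 0.453 ] [-0.6 -0.4 -0.4  0.8 -0.2 -0.8  0.2  0.4  0.5  0.2  1.2 -0.5 -0.4  0.2]
[0.5273 0.0606 0.126 ]
[0.4177 0.2241 0.104 ]
[0.5794 0.0859 0.126 ]
a [ 0.6384 -0.2221  0.03  ] [ 0.6385 -0.2217  0.03  ] 0.09793752509757164 -150.8435594867534
b [ 0.5431 -0.3793  0.03  ] [ 0.5431 -0.3803  0.03  ] 0.10006582844181158 -76.27361900565424
c [ 0.4178 -0.2132  0.03  ] [ 0.4179 -0.2129  0.03  ] 0.09403324633269373 159.15947764322368
d [ 0.4248 -0.3767  0.03  ] [ 0.4246 -0.3766  0.03  ] 0.09670723033198841 -140.30632738123884
```

```bash
cat >> h.py <<'E'
Y=0.453; O=np.array([.5211,.2744,0])
ex=np.array([np.cos(Y),np.sin(Y),0]); ey=np.array([-np.sin(Y),np.cos(Y),0]); ez=np.array([0,0,1.])
def C(x,y,z): return O+(ex*x+ey*y+ez*z)/1e3
def inC(p): d=np.array(p)-O; return np.array([d@ex,d@ey,d[2]])*1e3
def Rd(yaw): # tool down, tool y at given yaw
    y=np.array([np.cos(yaw),np.sin(yaw),0]); z=-ez; return np.column_stack([np.cross(y,z),y,z])
RK=Rd(Y-np.pi/2); RB=Rd(Y)
E
python3 - <<'E'
from h import *
to(C(-88,-195,200),RK)
E
```

```text
off [ 499.8 -495.7   31.2] ang [-0.002  0.     0.005]
```

>>> {"op": "drive_tool", "data": {"motion": [{"fingers": 100,"offset": [42,-41,0],"angular": [0,0,0]},{"fingers": 100,"offset": [84,-82,0],"angular": [0,0,0]},{"fingers": 100,"offset": [125,-124,0],"angular": [0,0,0]},{"fingers": 100,"offset": [167,-165,0],"angular": [0,0,0]},{"fingers": 100,"offset": [208,-206,0],"angular": [0,0,0]},{"fingers": 100,"offset": [250,-248,0],"angular": [0,0,0]},{"fingers": 100,"offset": [292,-289,0],"angular": [0,0,0]},{"fingers": 100,"offset": [333,-330,0],"angular": [0,0,0]},{"fingers": 100,"offset": [375,-372,0],"angular": [0,0,0]},{"fingers": 100,"offset": [416,-413,0],"angular": [0,0,0]},{"fingers": 100,"offset": [458,-454,0],"angular": [0,0,0]},{"fingers": 100,"offset": [500,-496,0],"angular": [0,0,0]}]}}

```text
time_s: 1.1
tcp_pos: [0.4608, -0.1307, 0.2309]
tool_rot: [[0.897, 0.442, -0.001], [0.442, -0.897, 0.001], [-0.0, -0.002, -1.0]]
force: [1.4, -0.2, 0.1]
grip_width: 0.0854
```

```bash
python3 - <<'E'
from h import *
st(); to(C(-88,-195,200),RK)
E
```

```text
1.1 tcp [ 0.4608 -0.1307  0.2309] F [ 1.4046 -0.1735  0.0963] w 0.08539241615457045
[[ 0.8971  0.4418 -0.001 ]
 [ 0.4418 -0.8971  0.0013]
 [-0.0003 -0.0017 -1.    ]]
[ 0.4761  0.168  -0.322   1.9682  0.0609  1.016  -0.987 ]
off [ 144.2 -142.1   31.1] ang [-0.002  0.     0.005]
```

>>> {"op": "drive_tool", "data": {"motion": [{"fingers": 100,"offset": [144,-142,10],"angular": [0,0,0.005]},{"fingers": 100,"offset": [144,-142,10],"angular": [0,0,0.005]},{"fingers": 100,"offset": [144,-142,31],"angular": [0,0,0.005]},{"fingers": 100,"offset": [144,-142,31],"angular": [0,0,0.005]},{"fingers": 100,"offset": [144,-142,31],"angular": [0,0,0.005]},{"fingers": 100,"offset": [144,-142,31],"angular": [0,0,0.005]},{"fingers": 100,"offset": [144,-142,31],"angular": [0,0,0.005]},{"fingers": 100,"offset": [144,-142,31],"angular": [0,0,0.005]}]}}

```text
time_s: 1.77
tcp_pos: [0.5269, 0.0599, 0.1996]
tool_rot: [[0.899, 0.437, -0.002], [0.437, -0.899, 0.001], [-0.002, -0.002, -1.0]]
force: [-0.4, -0.6, 0.3]
grip_width: 0.0852
```

```bash
python3 - <<'E'
from h import *
st(); to(C(-88,-195,111),RK); snap("wrist","w0",scale=1.4); print(proj("w0",C(-88,-195,126)), proj("w0",C(-30,-195,126)))
E
```

```text
1.7667 tcp [0.5269 0.0599 0.1996] F [-0.4239 -0.616   0.3268] w 0.08524273716075464
[[ 0.8993  0.4374 -0.0023]
 [ 0.4374 -0.8993  0.0006]
 [-0.0018 -0.0016 -1.    ]]
[ 0.1627  0.2999 -0.431   1.892   0.1474  0.9829 -1.4518]
off [ 0.9 -0.3 88.6] ang [-0.002  0.002 -0.   ]
[286.2312 224.5434] [286.2834 140.7973]
```

View pics/w0.png

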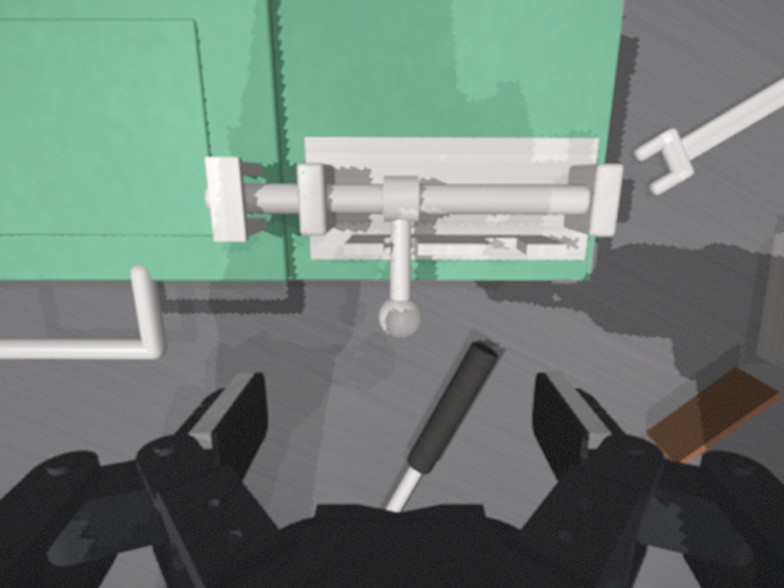

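>>> {"op": "drive_tool", "data": {"motion": [{"fingers": 100,"offset": [0,0,40],"angular": [0,0,0]},{"fingers": 60,"offset": [0,0,80],"angular": [0,0,0]},{"fingers": 60,"offset": [0,0,91],"angular": [0,0,0]},{"fingers": 60,"offset": [0,0,91],"angular": [0,0,0]},{"fingers": 20,"offset": [0,0,91],"angular": [0,0,0]},{"fingers": 10,"offset": [0,0,91],"angular": [0,0,0]},{"fingers": 0,"offset": [0,0,91],"angular": [0,0,0]},{"fingers": 0,"offset": [0,0,91],"angular": [0,0,0]},{"fingers": 0,"offset": [0,0,91],"angular": [0,0,0]},{"fingers": 0,"offset": [0,0,91],"angular": [0,0,0]}]}}

```text
time_s: 2.65
tcp_pos: [0.5284, 0.0592, 0.1112]
tool_rot: [[0.9, 0.436, 0.003], [0.436, -0.9, 0.0], [0.002, 0.001, -1.0]]
force: [-1.0, -0.2, 6.6]
grip_width: 0.0188
```

```bash
python3 - <<'E'
from h import *
st(); print(inC(ctrl.observe()["tcp_pos"]))
for a in(.25,.5,.75,1.,1.1): print(a,58*(1-np.cos(a)),-58*np.sin(a))
E
```

```text
2.65 tcp [0.5284 0.0592 0.1112] F [-1.0472 -0.1971  6.5782] w 0.018787815516811582
[[ 0.9002  0.4355  0.0025]
 [ 0.4355 -0.9002  0.0005]
 [ 0.0025  0.0007 -1.    ]]
[ 0.1302  0.4107 -0.4021  1.9757  0.221   0.7945 -1.5175]
[ -87.6171 -196.7352  111.159 ]
0.25 1.8030795407826055 -14.34942963676233
0.5 7.10021141035838 -27.806681239043776
0.75 15.562045605318389 -39.53504808135338
1.0 26.662466259647893 -48.805317118858
1.1 31.69142495731652 -51.690026883563256
```

>>> {"op": "drive_tool", "data": {"motion": [{"fingers": 60,"offset": [0,0,0],"angular": [0,0,0]},{"fingers": 60,"offset": [0,0,0],"angular": [0,0,0]},{"fingers": 60,"offset": [-2,-1,5],"angular": [0,0,0]},{"fingers": 60,"offset": [-2,-1,9],"angular": [0,0,0]},{"fingers": 60,"offset": [-2,-1,9],"angular": [0,0,0]},{"fingers": 60,"offset": [-2,-1,9],"angular": [0,0,0]}]}}

```text
time_s: 3.15
tcp_pos: [0.5256, 0.0591, 0.1015]
tool_rot: [[0.9, 0.436, 0.001], [0.436, -0.9, 0.0], [0.001, 0.0, -1.0]]
force: [0.4, 0.0, -0.1]
grip_width: 0.051
```

>>> {"op": "drive_tool", "data": {"motion": [{"fingers": 10,"offset": [0,0,0],"angular": [0,0,0]},{"fingers": 0,"offset": [0,0,0],"angular": [0,0,0]},{"fingers": 0,"offset": [0,0,0],"angular": [0,0,0]},{"fingers": 0,"offset": [0,0,0],"angular": [0,0,0]},{"fingers": 0,"offset": [0,0,0],"angular": [0,0,0]}]}}

```text
time_s: 3.57
tcp_pos: [0.5257, 0.059, 0.1016]
tool_rot: [[0.9, 0.435, 0.001], [0.435, -0.9, 0.0], [0.001, 0.0, -1.0]]
force: [-1.2, -1.6, 0.9]
grip_width: 0.019
```

>>> {"op": "drive_tool", "data": {"motion": [{"fingers": 0,"offset": [1,0,-7],"angular": [0,0,0]},{"fingers": 0,"offset": [2,0,-14],"angular": [0,0,0]},{"fingers": 0,"offset": [4,0,-21],"angular": [0,0,0]},{"fingers": 0,"offset": [7,0,-28],"angular": [0,0,0]},{"fingers": 0,"offset": [11,0,-34],"angular": [0,0,0]},{"fingers": 0,"offset": [16,0,-40],"angular": [0,0,0]},{"fingers": 0,"offset": [21,0,-45],"angular": [0,0,0]},{"fingers": 0,"offset": [27,0,-49],"angular": [0,0,0]},{"fingers": 0,"offset": [32,0,-52],"angular": [0,0,0]},{"fingers": 0,"offset": [32,0,-52],"angular": [0,0,0]},{"fingers": 0,"offset": [32,0,-52],"angular": [0,0,0]}]}}

```text
time_s: 4.48
tcp_pos: [0.5606, 0.0761, 0.1548]
tool_rot: [[0.9, 0.436, 0.014], [0.436, -0.9, 0.007], [0.016, 0.0, -1.0]]
force: [5.3, 1.5, -0.3]
grip_width: 0.0011
```

```bash
python3 - <<'E'
from h import *
st(); print(inC(ctrl.observe()["tcp_pos"]))
snap("side","s1",(200,150,340,255),4)
E
```

```text
4.4833 tcp [0.5606 0.0761 0.1548] F [ 5.2813  1.5038 -0.3476] w 0.0010896057160934263
[[ 0.8999  0.4359  0.0142]
 [ 0.4359 -0.9     0.0066]
 [ 0.0156  0.0003 -0.9999]]
[ 0.1175  0.3984 -0.4145  1.8703  0.1978  0.8976 -1.5093]
[ -51.308  -195.5765  154.8239]
```

View pics/s1.png

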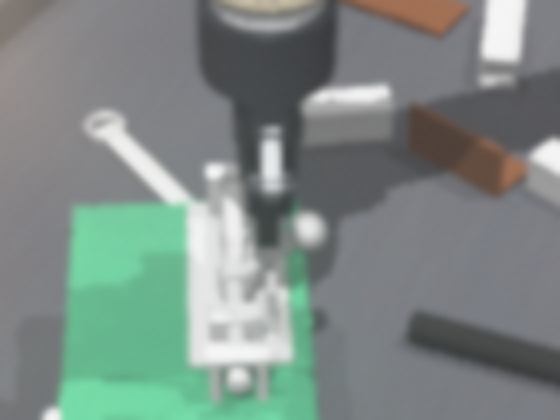

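```bash
python3 - <<'E'
from h import *
for a in np.arange(0,1.5,.2): print(a.round(1),proj("s1",C(-30-58*np.cos(a),-195,126+58*np.sin(a))), proj("s0",C(-30-58*np.cos(a),-195,126+58*np.sin(a))))
print("tcp",proj("s1",ctrl.observe()["tcp_pos"]))
E
```

```text
0.0 [281.2194 218.4959] [281.2194 218.4959]
0.2 [280.7915 215.0499] [280.7915 215.0499]
0.4 [279.4199 211.7301] [279.4199 211.7301]
0.6 [277.1398 208.6773] [277.1398 208.6773]
0.8 [274.0281 206.0262] [274.0281 206.0262]
1.0 [270.2029 203.8989] [270.2029 203.8989]
1.2 [265.8202 202.3969] [265.8202 202.3969]
1.4 [261.067  201.5942] [261.067  201.5942]
tcp [267.1044 210.1319]
```

>>> {"op": "drive_tool", "data": {"motion": [{"fingers": 0,"offset": [0,0,-20],"angular": [0,0,0]},{"fingers": 0,"offset": [0,0,-45],"angular": [0,0,0]},{"fingers": 0,"offset": [-20,0,-45],"angular": [0,0,0]},{"fingers": 100,"offset": [-38,0,-45],"angular": [0,0,0]},{"fingers": 100,"offset": [-38,0,-45],"angular": [0,0,0]},{"fingers": 100,"offset": [-38,0,-45],"angular": [0,0,0]}]}}

```text
time_s: 5.03
tcp_pos: [0.5249, 0.0588, 0.2012]
tool_rot: [[0.9, 0.436, 0.012], [0.436, -0.9, 0.004], [0.013, 0.001, -1.0]]
force: [0.0, -0.0, -0.2]
grip_width: 0.0358
```

```bash
python3 - <<'E'
from h import *
st(); to(C(-89,-195,107),RK); snap("wrist","w1",scale=1.2)
for a in np.arange(0,1.5,.2): print(a.round(1),proj("w1",C(-30-58*np.cos(a),-195,126+58*np.sin(a)))*1.2)
E
```

```text
5.0333 tcp [0.5249 0.0588 0.2012] F [ 0.0286 -0.022  -0.1573] w 0.03584177455971482
[[ 0.9     0.4357  0.0119]
 [ 0.4357 -0.9001  0.0043]
 [ 0.0126  0.0013 -0.9999]]
[ 0.1699  0.2877 -0.4338  1.9044  0.1439  0.967  -1.4488]
off [ 0.8 -0.7 94.2] ang [ 0.001 -0.013 -0.002]
0.0 [342.8308 266.71  ]
0.2 [342.8415 270.5353]
0.4 [342.845 270.484]
0.6 [342.8399 265.8727]
0.8 [342.8249 256.1126]
1.0 [342.7991 240.8689]
1.2 [342.7624 220.2609]
1.4 [342.7161 195.0496]
```

View pics/w1.png

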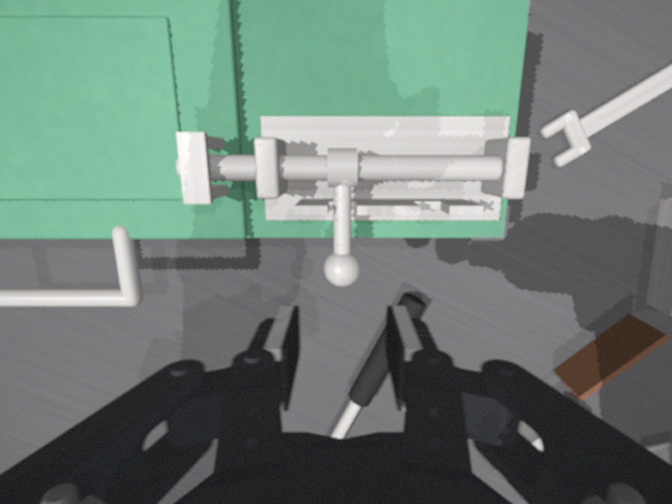

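>>> {"op": "drive_tool", "data": {"motion": [{"fingers": 70,"offset": [0,0,40],"angular": [0,-0.013,0]},{"fingers": 60,"offset": [0,-1,80],"angular": [0,-0.013,0]},{"fingers": 60,"offset": [0,-1,97],"angular": [0,-0.013,0]},{"fingers": 60,"offset": [0,-1,97],"angular": [0,-0.013,0]},{"fingers": 60,"offset": [0,-1,97],"angular": [0,-0.013,0]},{"fingers": 10,"offset": [0,-1,97],"angular": [0,-0.013,0]},{"fingers": 0,"offset": [0,-1,97],"angular": [0,-0.013,0]},{"fingers": 0,"offset": [0,-1,97],"angular": [0,-0.013,0]},{"fingers": 0,"offset": [0,-1,97],"angular": [0,-0.013,0]},{"fingers": 0,"offset": [0,-1,97],"angular": [0,-0.013,0]}]}}

```text
time_s: 5.92
tcp_pos: [0.5279, 0.0603, 0.1058]
tool_rot: [[0.9, 0.436, 0.005], [0.436, -0.9, -0.001], [0.004, 0.003, -1.0]]
force: [1.0, -0.0, 6.5]
grip_width: 0.0191
```

>>> {"op": "drive_tool", "data": {"motion": [{"fingers": 0,"offset": [0.5,0,-7],"angular": [0,0,0]},{"fingers": 0,"offset": [2,0,-14],"angular": [0,0,0]},{"fingers": 0,"offset": [4,0,-21],"angular": [0,0,0]},{"fingers": 0,"offset": [4,0,-21],"angular": [0,0,0]}]}}

```text
time_s: 6.25
tcp_pos: [0.5321, 0.0625, 0.128]
tool_rot: [[0.9, 0.436, 0.006], [0.436, -0.9, -0.0], [0.006, 0.003, -1.0]]
force: [3.0, 0.5, -5.1]
grip_width: 0.0187
```

```bash
python3 - <<'E'
from h import *
st(); p=inC(ctrl.observe()["tcp_pos"]);print(p); 
for a in(.5,.75,1.,1.1): print(a,"ball at tcp+24:",-30-58*np.cos(a), 126+58*np.sin(a))
E
```

```text
6.25 tcp [0.5321 0.0625 0.128 ] F [ 3.0255  0.5425 -5.1186] w 0.018672757890076597
[[ 0.9     0.4359  0.0065]
 [ 0.4359 -0.9    -0.0005]
 [ 0.0056  0.0033 -1.    ]]
[ 0.1318  0.3919 -0.4102  1.9556  0.211   0.8286 -1.5129]
[ -82.9008 -195.365   128.0199]
0.5 ball at tcp+24: -80.89978858964162 153.80668123904377
0.75 ball at tcp+24: -72.43795439468161 165.53504808135338
1.0 ball at tcp+24: -61.33753374035211 174.805317118858
1.1 ball at tcp+24: -56.308575042683486 177.69002688356326
```

>>> {"op": "drive_tool", "data": {"motion": [{"fingers": 0,"offset": [2,0,-5],"angular": [0,0,0]},{"fingers": 0,"offset": [5,0,-10],"angular": [0,0,0]},{"fingers": 0,"offset": [8,0,-14],"angular": [0,0,0]},{"fingers": 0,"offset": [11,0,-17],"angular": [0,0,0]},{"fingers": 0,"offset": [11,0,-17],"angular": [0,0,0]}]}}

```text
time_s: 6.67
tcp_pos: [0.5506, 0.0715, 0.1478]
tool_rot: [[0.899, 0.437, 0.027], [0.437, -0.899, 0.008], [0.028, 0.004, -1.0]]
force: [23.0, 6.9, -20.7]
grip_width: 0.0052
```

```bash
python3 - <<'E'
from h import *
st(); p=inC(ctrl.observe()["tcp_pos"]);print(p)
E
```

```text
6.6667 tcp [0.5506 0.0715 0.1478] F [ 23.0477   6.8609 -20.7378] w 0.005179469231826845
[[ 0.8991  0.437   0.0269]
 [ 0.4369 -0.8995  0.0082]
 [ 0.0278  0.0044 -0.9996]]
[ 0.1274  0.3858 -0.4164  1.9093  0.2012  0.8583 -1.5083]
[ -62.2743 -195.3894  147.7937]
```

```bash
python3 - <<'E'
from h import *
snap("wrist","w2",(100,60,460,420),1.5); st(); snap("side","s2",(225,165,315,245),6)
a=cv2.imread("pics/w2.png");b=cv2.imread("pics/s2.png");b=cv2.resize(b,(540,480));a=cv2.resize(a,(480,480))
a=a[:,:]; o=np.hstack([a[:, :],b])[:,:]; cv2.imwrite("pics/c2.png",cv2.resize(o,(800,int(480*800/1020))))
E
```

```text
6.7167 tcp [0.5504 0.0714 0.1473] F [ 20.7498   6.9553 -18.6121] w 0.005001888258053803
[[ 0.899   0.4372  0.0264]
 [ 0.4371 -0.8994  0.008 ]
 [ 0.0272  0.0043 -0.9996]]
[ 0.1273  0.3863 -0.4162  1.9098  0.2015  0.8578 -1.5082]
```

View pics/c2.png

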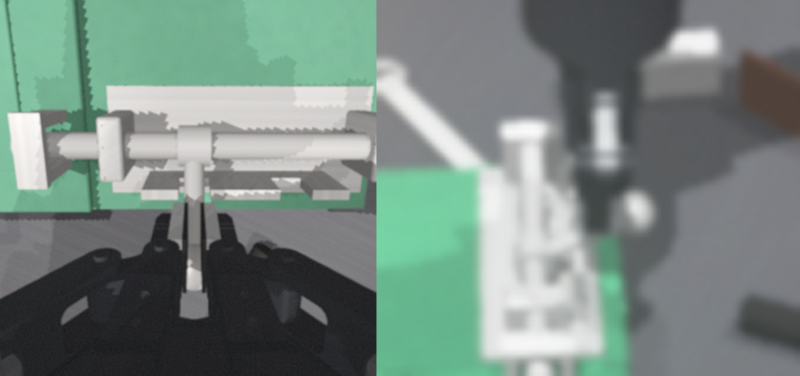

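```bash
python3 - <<'E'
from h import *
p0=np.array([.5249,.0588,.2012]); R=np.array([[.9,.4357,.0119],[.4357,-.9001,.0043],[.0126,.0013,-.9999]])
for w in (18,): 
  for x in(-11,0,11):
    for z in(0,-13,-19,-30): print(x,z,[ (proj("w1",p0+R@np.array([x,s*w,z])/1e3)*1.2).round(0) for s in(-1,1)])
print(np.load("pics/w1.npz")["pose"][:3,3], R.T@(np.load("pics/w1.npz")["pose"][:3,3]-p0))
E
```

```text
-11 0 [array([301., 350.]), array([388., 350.])]
-11 -13 [array([297., 367.]), array([391., 367.])]
-11 -19 [array([295., 376.]), array([393., 376.])]
-11 -30 [array([292., 395.]), array([397., 395.])]
0 0 [array([300., 326.]), array([388., 326.])]
0 -13 [array([296., 341.]), array([392., 341.])]
0 -19 [array([294., 349.]), array([394., 350.])]
0 -30 [array([290., 366.]), array([399., 366.])]
11 0 [array([299., 301.]), array([389., 301.])]
11 -13 [array([295., 314.]), array([393., 314.])]
11 -19 [array([293., 321.]), array([396., 322.])]
11 -30 [array([289., 336.]), array([400., 336.])]
[0.5855 0.0889 0.3447] [ 0.0694 -0.0005 -0.1426]
```

```bash
cat >> h.py <<'E'
from scipy.spatial.transform import Rotation as Ro
def H(a,th,yb,g=16):  # handle angle, tool tilt about ey, bolt drawn mm -> tcp,R
    R=Ro.from_rotvec(ey*th).as_matrix()@RK
    B=C(-30-58*np.cos(a),-195-yb,126+58*np.sin(a)); return B+R[:,2]*g/1e3,R
def rows(poses):
    s=ctrl.observe(); R0=np.array(s["tool_rot"]); p0=np.array(s["tcp_pos"])
    for p,R in poses: print((1000*R0.T@(p-p0)).round(1), Ro.from_matrix(R0.T@R).as_rotvec().round(3))
E
python3 - <<'E'
from h import *
p,R=H(0,-.4,0); rows([(p-R[:,2]*.09,R),(p,R)])
E
```

```text
[-52.9  -0.1 -48.6] [0.004 0.373 0.   ]
[-20.1  -0.5  35.2] [0.004 0.373 0.   ]
```

>>> {"op": "drive_tool", "data": {"motion": [{"fingers": 45,"offset": [0,0,0],"angular": [0,0,0]},{"fingers": 55,"offset": [0,0,0],"angular": [0,0,0]},{"fingers": 55,"offset": [0,0,0],"angular": [0,0,0]},{"fingers": 55,"offset": [0,0,-30],"angular": [0,0,0]},{"fingers": 60,"offset": [0,0,-60],"angular": [0,0,0]},{"fingers": 60,"offset": [-30,0,-60],"angular": [0,0,0]},{"fingers": 60,"offset": [-60,0,-60],"angular": [0,0,0]},{"fingers": 60,"offset": [-60,0,-60],"angular": [0,0,0]}]}}

```text
time_s: 7.43
tcp_pos: [0.4891, 0.0416, 0.205]
tool_rot: [[0.9, 0.435, 0.02], [0.435, -0.9, 0.004], [0.02, 0.005, -1.0]]
force: [-0.5, -0.8, -0.7]
grip_width: 0.0511
```

```bash
python3 - <<'E'
from h import *
p,R=H(0,-.4,0); rows([(p-R[:,2]*.09,R),(p,R)]); st()
E
```

```text
[13.7 -0.4 11.1] [ 0.006  0.38  -0.002]
[47.1 -0.9 94.7] [ 0.006  0.38  -0.002]
7.4333 tcp [0.4891 0.0416 0.205 ] F [-0.5221 -0.7913 -0.6611] w 0.051082927971984445
[[ 0.9002  0.4349  0.0199]
 [ 0.435  -0.9004  0.0038]
 [ 0.0195  0.0052 -0.9998]]
[ 0.2141  0.218  -0.4418  1.9836  0.1152  0.9432 -1.4052]
```

>>> {"op": "drive_tool", "data": {"motion": [{"fingers": 60,"offset": [0,0,0],"angular": [0,0.125,0]},{"fingers": 60,"offset": [0,0,0],"angular": [0,0.25,0]},{"fingers": 60,"offset": [14,0,11],"angular": [0,0.38,0]},{"fingers": 60,"offset": [14,0,11],"angular": [0,0.38,0]},{"fingers": 60,"offset": [25,-1,40],"angular": [0.006,0.38,0]},{"fingers": 60,"offset": [36,-1,68],"angular": [0.006,0.38,0]},{"fingers": 60,"offset": [47,-1,95],"angular": [0.006,0.38,0]},{"fingers": 60,"offset": [47,-1,95],"angular": [0.006,0.38,0]},{"fingers": 60,"offset": [47,-1,95],"angular": [0.006,0.38,0]},{"fingers": 60,"offset": [47,-1,95],"angular": [0.006,0.38,0]}]}}

```text
time_s: 8.27
tcp_pos: [0.5333, 0.0639, 0.1118]
tool_rot: [[0.829, 0.437, 0.349], [0.402, -0.9, 0.17], [0.388, -0.001, -0.921]]
force: [-0.1, 0.4, 0.1]
grip_width: 0.0513
```

```bash
python3 - <<'E'
from h import *
st(); rows([H(a,a-.4,0) for a in np.arange(0,1.15,.1)]); print(inC(ctrl.observe()["tcp_pos"]))
E
```

```text
8.2667 tcp [0.5333 0.0639 0.1118] F [-0.1139  0.3891  0.0559] w 0.05134035734618628
[[ 0.829   0.4368  0.3491]
 [ 0.4022 -0.8995  0.1704]
 [ 0.3885 -0.0008 -0.9215]]
[ 0.2271  0.3032 -0.4102  2.2194  0.0011  0.261  -1.263 ]
[-0.7  0.4  0.3] [-0.     0.001 -0.001]
[ 0.2  0.4 -5. ] [-0.    -0.099 -0.001]
[  1.6   0.4 -10.2] [-0.    -0.199 -0.001]
[  3.6   0.4 -15.2] [-0.001 -0.299 -0.001]
[  6.    0.4 -20. ] [-0.001 -0.399 -0.001]
[  8.9   0.4 -24.6] [-0.001 -0.499 -0.001]
[ 12.3   0.4 -28.8] [-0.001 -0.599 -0.001]
[ 16.    0.4 -32.6] [-0.001 -0.699 -0.001]
[ 20.2   0.4 -36.1] [-0.001 -0.799 -0.001]
[ 24.6   0.4 -39.1] [-0.001 -0.899 -0.001]
[ 29.3   0.4 -41.7] [-0.001 -0.999 -0.001]
[ 34.3   0.4 -43.8] [-0.001 -1.099 -0.001]
[ -81.1849 -194.5886  111.7827]
```

>>> {"op": "drive_tool", "data": {"motion": [{"fingers": 10,"offset": [0,0,0],"angular": [0,0,0]},{"fingers": 0,"offset": [0,0,0],"angular": [0,0,0]},{"fingers": 0,"offset": [0,0,0],"angular": [0,0,0]},{"fingers": 0,"offset": [0,0,0],"angular": [0,0,0]},{"fingers": 0,"offset": [0,0,0],"angular": [0,0,0]},{"fingers": 0,"offset": [0,0,-5],"angular": [0,-0.1,0]},{"fingers": 0,"offset": [1.6,0,-10],"angular": [0,-0.2,0]},{"fingers": 0,"offset": [3.6,0,-15],"angular": [0,-0.3,0]},{"fingers": 0,"offset": [3.6,0,-15],"angular": [0,-0.3,0]}]}}

```text
time_s: 9.02
tcp_pos: [0.5328, 0.0628, 0.1292]
tool_rot: [[0.895, 0.438, 0.087], [0.436, -0.899, 0.041], [0.096, 0.001, -0.995]]
force: [-1.0, -2.2, -0.4]
grip_width: 0.0193
```

```bash
python3 - <<'E'
from h import *
st(); rows([H(a,a-.4,0) for a in np.arange(0.3,1.15,.1)]); s=ctrl.observe(); print(s["ft_torque"],inC(s["tcp_pos"]))
E
```

```text
9.0167 tcp [0.5328 0.0628 0.1292] F [-0.974  -2.173  -0.3931] w 0.01929578551848648
[[ 0.8948  0.4379  0.0869]
 [ 0.436  -0.899   0.0408]
 [ 0.096   0.0014 -0.9954]]
[ 0.0477  0.3398 -0.2791  2.0173  0.1086  0.7056 -1.4088]
[-1.9 -0.4  1.8] [0.001 0.004 0.   ]
[-1.  -0.3 -3.5] [ 0.001 -0.096  0.   ]
[ 0.4 -0.3 -8.7] [ 0.001 -0.196  0.   ]
[  2.4  -0.3 -13.7] [ 0.001 -0.296  0.   ]
[  4.8  -0.3 -18.5] [ 0.001 -0.396  0.   ]
[  7.7  -0.3 -23. ] [ 0.001 -0.496  0.   ]
[ 11.   -0.3 -27.2] [ 0.001 -0.596 -0.   ]
[ 14.8  -0.3 -31.1] [ 0.001 -0.696 -0.   ]
[ 18.9  -0.3 -34.6] [ 0.001 -0.796 -0.   ]
[-0.5661  0.03   -0.0772] [ -82.0909 -195.349   129.2223]
```

>>> {"op": "drive_tool", "data": {"motion": [{"fingers": 0,"offset": [1,0,-5.3],"angular": [0,-0.1,0]},{"fingers": 0,"offset": [2.3,0,-10.5],"angular": [0,-0.2,0]},{"fingers": 0,"offset": [4.3,0,-15.5],"angular": [0,-0.3,0]},{"fingers": 0,"offset": [6.7,0,-20.3],"angular": [0,-0.4,0]},{"fingers": 0,"offset": [9.6,0,-24.8],"angular": [0,-0.5,0]},{"fingers": 0,"offset": [12.9,0,-29],"angular": [0,-0.6,0]},{"fingers": 0,"offset": [16.7,0,-32.9],"angular": [0,-0.7,0]},{"fingers": 0,"offset": [18.7,0,-34.6],"angular": [0,-0.75,0]},{"fingers": 0,"offset": [18.7,0,-34.6],"angular": [0,-0.75,0]}]}}

```text
time_s: 9.77
tcp_pos: [0.5473, 0.0698, 0.1637]
tool_rot: [[0.712, 0.438, -0.548], [0.347, -0.899, -0.268], [-0.61, 0.001, -0.792]]
force: [0.5, -0.3, -3.4]
grip_width: 0.0187
```

```bash
python3 - <<'E'
from h import *
st(); rows([H(1.05,.65,y) for y in (0,25,51)]); s=ctrl.observe(); print(s["ft_torque"],inC(s["tcp_pos"]))
E
```

```text
9.7667 tcp [0.5473 0.0698 0.1637] F [ 0.4902 -0.3141 -3.3726] w 0.018742902265328897
[[ 0.7124  0.4384 -0.548 ]
 [ 0.3468 -0.8988 -0.2683]
 [-0.6102  0.0011 -0.7923]]
[-0.1442  0.6827 -0.1933  1.4922  0.1943  1.6355 -1.5072]
[-2.  -0.5  1.7] [0.001 0.006 0.   ]
[-2.  24.5  1.7] [0.001 0.006 0.   ]
[-2.  50.5  1.7] [0.001 0.006 0.   ]
[ 0.4655 -1.2206  0.1751] [ -65.9501 -195.4606  163.6944]
```

>>> {"op": "drive_tool", "data": {"motion": [{"fingers": 0,"offset": [0,7,0],"angular": [0,0,0]},{"fingers": 0,"offset": [0,15,0],"angular": [0,0,0]},{"fingers": 0,"offset": [0,23,0],"angular": [0,0,0]},{"fingers": 0,"offset": [0,31,0],"angular": [0,0,0]},{"fingers": 0,"offset": [0,39,0],"angular": [0,0,0]},{"fingers": 0,"offset": [0,46,0],"angular": [0,0,0]},{"fingers": 0,"offset": [0,52,0],"angular": [0,0,0]},{"fingers": 0,"offset": [0,52,0],"angular": [0,0,0]},{"fingers": 0,"offset": [0,52,0],"angular": [0,0,0]}]}}

```text
time_s: 10.52
tcp_pos: [0.5694, 0.0246, 0.1638]
tool_rot: [[0.711, 0.438, -0.55], [0.349, -0.899, -0.266], [-0.611, -0.003, -0.792]]
force: [-1.3, 6.4, -2.3]
grip_width: 0.0189
```

```bash
python3 - <<'E'
from h import *
st(); rows([H(a,a-.4,50) for a in (1.05,.8,.6,.4,.2)]); s=ctrl.observe(); print(s["ft_torque"],inC(s["tcp_pos"]))
E
```

```text
10.5167 tcp [0.5694 0.0246 0.1638] F [-1.3347  6.3577 -2.3412] w 0.018914628478906764
[[ 0.7111  0.4382 -0.5498]
 [ 0.3486 -0.8989 -0.2655]
 [-0.6105 -0.0028 -0.792 ]]
[-0.0913  0.7023 -0.1736  1.4526  0.2267  1.6489 -1.4372]
[-1.9 -0.7  1.8] [-0.002  0.007  0.002]
[-1.8 -0.7 15.2] [-0.002  0.257  0.002]
[ 0.7 -0.7 25.6] [-0.002  0.457  0.002]
[ 5.2 -0.7 35.4] [-0.003  0.657  0.002]
[11.6 -0.6 44.1] [-0.003  0.857  0.001]
[ 1.563 -0.634 -0.878] [ -65.9506 -245.7479  163.8085]
```

>>> {"op": "drive_tool", "data": {"motion": [{"fingers": 0,"offset": [0,0,6.5],"angular": [0,0.12,0]},{"fingers": 0,"offset": [0,0,13.4],"angular": [0,0.25,0]},{"fingers": 0,"offset": [1.1,0,18.6],"angular": [0,0.35,0]},{"fingers": 0,"offset": [2.6,0,23.8],"angular": [0,0.45,0]},{"fingers": 0,"offset": [4.7,0,28.7],"angular": [0,0.55,0]},{"fingers": 0,"offset": [7,0,33.6],"angular": [0,0.65,0]},{"fingers": 0,"offset": [10,0,38],"angular": [0,0.75,0]},{"fingers": 0,"offset": [13.5,0,42.3],"angular": [0,0.85,0]},{"fingers": 0,"offset": [13.5,0,42.3],"angular": [0,0.85,0]},{"fingers": 60,"offset": [13.5,0,42.3],"angular": [0,0.85,0]},{"fingers": 60,"offset": [13.5,0,42.3],"angular": [0,0.85,0]},{"fingers": 60,"offset": [13.5,0,42.3],"angular": [0,0.85,0]}]}}

```text
time_s: 11.52
tcp_pos: [0.556, 0.0166, 0.1226]
tool_rot: [[0.883, 0.437, 0.171], [0.429, -0.899, 0.085], [0.191, -0.001, -0.982]]
force: [0.4, 0.0, 0.4]
grip_width: 0.0513
```

```bash
python3 - <<'E'
from h import *
st(); s=ctrl.observe(); p=np.array(s["tcp_pos"]); print(inC(p))
R=np.array(s["tool_rot"]); q=p-R[:,2]*.1
rows([(q,RB),(C(-115,0,200),RB),(C(-115,0,85),RB)])
E
```

```text
11.5167 tcp [0.556  0.0166 0.1226] F [0.3778 0.0442 0.3683] w 0.05128630731939385
[[ 0.8827  0.4375  0.1714]
 [ 0.4292 -0.8992  0.0848]
 [ 0.1913 -0.0013 -0.9815]]
[ 0.1887  0.3515 -0.3086  2.036   0.0649  0.5902 -1.2614]
[ -81.4315 -247.0941  122.5814]
[  -0.   -0. -100.] [ 0.15  -0.152 -1.566]
[ -18.3 -247.2  -82.1] [ 0.15  -0.152 -1.566]
[ -40.3 -247.    30.8] [ 0.15  -0.152 -1.566]
```

>>> {"op": "drive_tool", "data": {"motion": [{"fingers": 60,"offset": [0,0,-40],"angular": [0,0,0]},{"fingers": 60,"offset": [0,0,-80],"angular": [0,0,0]},{"fingers": 60,"offset": [-5,-25,-95],"angular": [0,0,-0.12]},{"fingers": 60,"offset": [-10,-50,-95],"angular": [0.02,-0.02,-0.24]},{"fingers": 60,"offset": [-12,-80,-95],"angular": [0.03,-0.03,-0.36]},{"fingers": 60,"offset": [-14,-110,-90],"angular": [0.05,-0.05,-0.48]},{"fingers": 60,"offset": [-16,-140,-90],"angular": [0.06,-0.06,-0.6]},{"fingers": 60,"offset": [-18,-170,-90],"angular": [0.07,-0.07,-0.72]},{"fingers": 60,"offset": [-18,-200,-85],"angular": [0.08,-0.08,-0.84]},{"fingers": 60,"offset": [-18,-230,-85],"angular": [0.09,-0.09,-0.96]},{"fingers": 60,"offset": [-18,-247,-82],"angular": [0.1,-0.1,-1.08]},{"fingers": 60,"offset": [-18,-247,-82],"angular": [0.11,-0.11,-1.2]}]}}

```text
time_s: 12.52
tcp_pos: [0.4163, 0.2274, 0.2002]
tool_rot: [[-0.1, 0.995, 0.03], [0.994, 0.098, 0.046], [0.043, 0.035, -0.998]]
force: [-0.1, 0.0, -0.2]
grip_width: 0.0514
```

```bash
python3 - <<'E'
from h import *
st(); rows([(C(-115,0,200),RB),(C(-115,0,85),RB)])
E
```

```text
12.5167 tcp [0.4163 0.2274 0.2002] F [-0.1081  0.0158 -0.1615] w 0.051412642890323844
[[-0.1     0.9945  0.0303]
 [ 0.9941  0.0985  0.0465]
 [ 0.0432  0.0347 -0.9985]]
[ 0.0133  0.2106 -0.6632  2.0317  0.1406  0.8955 -0.6217]
[-3.5  1.1  0.1] [ 0.042 -0.037 -0.353]
[ -8.5  -2.9 115. ] [ 0.042 -0.037 -0.353]
```

>>> {"op": "drive_tool", "data": {"motion": [{"fingers": 33,"offset": [-4,0,0],"angular": [0.02,-0.02,-0.12]},{"fingers": 33,"offset": [-4,0,0],"angular": [0.04,-0.03,-0.24]},{"fingers": 33,"offset": [-4,0,0],"angular": [0.042,-0.037,-0.353]},{"fingers": 33,"offset": [-4,-1,10],"angular": [0.042,-0.037,-0.353]},{"fingers": 33,"offset": [-5,-2,40],"angular": [0.042,-0.037,-0.353]},{"fingers": 33,"offset": [-6,-3,70],"angular": [0.042,-0.037,-0.353]},{"fingers": 33,"offset": [-7,-4,95],"angular": [0.042,-0.037,-0.353]},{"fingers": 33,"offset": [-8.5,-4,115],"angular": [0.042,-0.037,-0.353]},{"fingers": 33,"offset": [-8.5,-4,115],"angular": [0.042,-0.037,-0.353]},{"fingers": 33,"offset": [-8.5,-4,115],"angular": [0.042,-0.037,-0.353]}]}}

```text
time_s: 13.35
tcp_pos: [0.416, 0.2233, 0.084]
tool_rot: [[-0.436, 0.9, -0.002], [0.9, 0.436, -0.002], [-0.001, -0.003, -1.0]]
force: [1.0, -0.0, 0.9]
grip_width: 0.028
```

>>> {"op": "drive_tool", "data": {"motion": [{"fingers": 5,"offset": [0,0,0],"angular": [0,0,0]},{"fingers": 0,"offset": [0,0,0],"angular": [0,0,0]},{"fingers": 0,"offset": [0,0,0],"angular": [0,0,0]},{"fingers": 0,"offset": [0,0,0],"angular": [0,0,0]},{"fingers": 0,"offset": [0,0,0],"angular": [0,0,0]}]}}

```text
time_s: 13.77
tcp_pos: [0.4174, 0.224, 0.0851]
tool_rot: [[-0.435, 0.9, 0.001], [0.9, 0.435, 0.0], [-0.0, 0.001, -1.0]]
force: [2.3, 1.6, 1.4]
grip_width: 0.0099
```

```bash
python3 - <<'E'
from h import *
st(); print(inC(ctrl.observe()["tcp_pos"]))
def L(a,th,g=19):
    R=Ro.from_rotvec(ey*th).as_matrix()@RB
    return C(75-190*np.cos(a),0,104+190*np.sin(a))+R[:,2]*g/1e3,R
rows([L(a,0) for a in (0,.1,.2,.3,.45,.6,.75,.9,1.05,1.2,1.35,1.5,1.65,1.77)])
E
```

```text
13.7667 tcp [0.4174 0.224  0.0851] F [2.2927 1.6016 1.4154] w 0.009852781953858256
[[-0.4352  0.9003  0.0007]
 [ 0.9003  0.4352  0.    ]
 [-0.0003  0.0007 -1.    ]]
[-0.0631  0.4148 -0.632   2.112   0.3692  0.7221 -0.4856]
[-115.31      0.1274   85.0666]
[-0.1  0.3  0.1] [ 0.001  0.    -0.003]
[ -0.1   1.3 -18.9] [ 0.001  0.    -0.003]
[ -0.1   4.1 -37.7] [ 0.001  0.    -0.003]
[ -0.1   8.8 -56.1] [ 0.001  0.    -0.003]
[ -0.1  19.3 -82.6] [ 0.001  0.    -0.003]
[  -0.1   33.6 -107.2] [ 0.001  0.    -0.003]
[  -0.    51.4 -129.4] [ 0.001  0.    -0.003]
[   0.    72.3 -148.7] [ 0.001  0.    -0.003]
[   0.1   95.9 -164.7] [ 0.001  0.    -0.003]
[   0.2  121.6 -176.9] [ 0.001  0.    -0.003]
[   0.2  148.8 -185.2] [ 0.001  0.    -0.003]
[   0.3  177.  -189.3] [ 0.001  0.    -0.003]
[   0.4  205.5 -189.2] [ 0.001  0.    -0.003]
[   0.4  228.  -186. ] [ 0.001  0.    -0.003]
```

>>> {"op": "drive_tool", "data": {"motion": [{"fingers": 0,"offset": [0,1.3,-19],"angular": [0,0,0]},{"fingers": 0,"offset": [0,4,-38],"angular": [0,0,0]},{"fingers": 0,"offset": [0,8.8,-56],"angular": [0,0,0]},{"fingers": 0,"offset": [0,15,-74],"angular": [0,0,0]},{"fingers": 0,"offset": [0,24,-91],"angular": [0,0,0]},{"fingers": 0,"offset": [0,33.6,-107],"angular": [0,0,0]},{"fingers": 0,"offset": [0,45,-122],"angular": [0,0,0]},{"fingers": 0,"offset": [0,58,-136],"angular": [0,0,0]},{"fingers": 0,"offset": [0,72,-149],"angular": [0,0,0]},{"fingers": 0,"offset": [0,72,-149],"angular": [0,0,0]}]}}

```text
time_s: 14.6
tcp_pos: [0.4824, 0.2555, 0.236]
tool_rot: [[-0.434, 0.901, -0.001], [0.901, 0.434, -0.001], [-0.001, -0.001, -1.0]]
force: [-4.3, -3.7, 2.6]
grip_width: 0.0098
```

```bash
cat >> h.py <<'E'
def L(a,th,g=19):
    R=Ro.from_rotvec(ey*th).as_matrix()@RB
    return C(75-190*np.cos(a),0,104+190*np.sin(a))+R[:,2]*g/1e3,R
E
python3 - <<'E'
from h import *
st(); print(inC(ctrl.observe()["tcp_pos"]))
rows([L(a,0) for a in (.9,1.05,1.2,1.35,1.5,1.65,1.77)])
E
```

```text
14.6 tcp [0.4824 0.2555 0.236 ] F [-4.3172 -3.6983  2.6255] w 0.009828495441805514
[[-0.4344  0.9007 -0.0005]
 [ 0.9007  0.4344 -0.0011]
 [-0.0007 -0.001  -1.    ]]
[-0.0075  0.332  -0.6949  1.8058  0.2382  1.0899 -0.3376]
[-43.108   -0.0777 236.0214]
[0.1 0.  2.2] [-0.001  0.001 -0.004]
[  0.2  23.6 -13.8] [-0.001  0.001 -0.004]
[  0.2  49.2 -26.1] [-0.001  0.001 -0.004]
[  0.3  76.5 -34.4] [-0.001  0.001 -0.004]
[  0.4 104.6 -38.6] [-0.001  0.001 -0.004]
[  0.5 133.1 -38.5] [-0.001  0.001 -0.004]
[  0.6 155.7 -35.4] [-0.001  0.001 -0.004]
```

>>> {"op": "drive_tool", "data": {"motion": [{"fingers": 0,"offset": [0,12,-7],"angular": [0,0,0]},{"fingers": 0,"offset": [0,24,-14],"angular": [0,0,0]},{"fingers": 0,"offset": [0,49,-26],"angular": [0,0,0]},{"fingers": 0,"offset": [0,76,-34.5],"angular": [0,0,0]},{"fingers": 0,"offset": [0,105,-38.6],"angular": [0,0,0]},{"fingers": 0,"offset": [0,133,-38.5],"angular": [0,0,0]},{"fingers": 0,"offset": [0,156,-35.5],"angular": [0,0,0]},{"fingers": 0,"offset": [0,156,-35.5],"angular": [0,0,0]},{"fingers": 0,"offset": [0,156,-35.5],"angular": [0,0,0]}]}}

```text
time_s: 15.35
tcp_pos: [0.6252, 0.3245, 0.2731]
tool_rot: [[-0.434, 0.901, 0.004], [0.901, 0.434, 0.002], [0.0, 0.005, -1.0]]
force: [1.4, 0.6, 5.0]
grip_width: 0.0095
```

```bash
python3 - <<'E'
from h import *
st(); print(inC(ctrl.observe()["tcp_pos"]))
rows([L(a,0) for a in (1.77,1.8)])
E
```

```text
15.35 tcp [0.6252 0.3245 0.2731] F [1.3994 0.5709 4.9726] w 0.009507475606584756
[[-0.4336  0.9011  0.0041]
 [ 0.9011  0.4336  0.0023]
 [ 0.0003  0.0047 -1.    ]]
[-0.1406  0.5641 -0.6363  1.3794  0.3368  1.3018 -0.3414]
[115.5681  -0.4875 273.1149]
[ 0.5 -3.   1.9] [ 0.005 -0.    -0.005]
[0.5 2.6 3.1] [ 0.005 -0.    -0.005]
```

>>> {"op": "drive_tool", "data": {"motion": [{"fingers": 40,"offset": [0,2,0],"angular": [0,0,0]},{"fingers": 40,"offset": [0,4,0],"angular": [0,0,0]},{"fingers": 40,"offset": [0,4,0],"angular": [0,0,0]},{"fingers": 40,"offset": [0,4,0],"angular": [0,0,0]},{"fingers": 40,"offset": [0,4,-30],"angular": [0,0,0]},{"fingers": 40,"offset": [0,4,-70],"angular": [0,0,0]},{"fingers": 40,"offset": [0,-30,-70],"angular": [0,0,0]},{"fingers": 60,"offset": [0,-70,-70],"angular": [0,0,0]},{"fingers": 80,"offset": [-30,-100,-70],"angular": [0,0,0]},{"fingers": 80,"offset": [-60,-125,-70],"angular": [0,0,0]},{"fingers": 80,"offset": [-90,-150,-70],"angular": [0,0,0]}]}}

```text
time_s: 16.27
tcp_pos: [0.5269, 0.1769, 0.3422]
tool_rot: [[-0.435, 0.9, 0.004], [0.9, 0.435, 0.001], [-0.001, 0.004, -1.0]]
force: [1.3, -0.5, 0.2]
grip_width: 0.0682
```

```bash
cat >> h.py <<'E'
def tubes(src):
    im=np.load(f"pics/{src}.npz")["im"]; hsv=cv2.cvtColor(im,cv2.COLOR_BGR2HSV)
    m=((hsv[...,1]<30)&(hsv[...,2]>150)).astype(np.uint8)
    n,lab,stt,cen=cv2.connectedComponentsWithStats(m)
    for i in range(1,n):
        if 250<stt[i,4]<1200:
            r=cv2.minAreaRect(np.argwhere(lab==i)[:,::-1].astype(np.float32)); b=cv2.boxPoints(r)
            W=np.array([pix(src,q,.03) for q in b]); e1,e2=W[1]-W[0],W[2]-W[1]; d=e1 if np.linalg.norm(e1)>np.linalg.norm(e2) else e2
            print(cen[i].round(0),stt[i,4],W.mean(0)[:2],np.linalg.norm(e1).round(3),np.linalg.norm(e2).round(3),"yaw",np.degrees(np.arctan2(d[1],d[0]))%180)
E
python3 - <<'E'
from h import *
st(); tubes("t0"); snap("top","t1",scale=1.2); print(); tubes("t1")
E
```

```text
16.2667 tcp [0.5269 0.1769 0.3422] F [ 1.3288 -0.4639  0.16  ] w 0.06822848872210308
[[-0.4353  0.9003  0.0038]
 [ 0.9003  0.4353  0.0011]
 [-0.0007  0.0039 -1.    ]]
[ 0.1506  0.2574 -0.6782  1.6387  0.1675  1.3004 -0.1053]
[331. 145.] 463 [ 0.7371 -0.1121] 0.176 0.038 yaw 146.60395083945548
[373. 178.] 444 [ 0.6409 -0.2195] 0.033 0.102 yaw 29.26856032147836
[431. 213.] 459 [ 0.5432 -0.3733] 0.11 0.031 yaw 103.64167033537446
[481. 243.] 461 [ 0.4626 -0.5033] 0.048 0.076 yaw 72.73224529525415
[201. 259.] 379 [0.4351 0.2521] 0.131 0.058 yaw 115.68012907910752
[371. 259.] 444 [ 0.4218 -0.2103] 0.102 0.031 yaw 160.38195183110858
[432. 257.] 475 [ 0.4261 -0.3725] 0.032 0.108 yaw 40.81318475805395

[331. 145.] 460 [ 0.7371 -0.1121] 0.176 0.038 yaw 146.60395083945548
[362. 163.] 415 [ 0.6814 -0.1916] 0.034 0.102 yaw 29.010256823229156
[431. 214.] 470 [ 0.543  -0.3736] 0.111 0.031 yaw 103.64169112653107
[481. 243.] 462 [ 0.4626 -0.5033] 0.048 0.076 yaw 72.73224529525415
[371. 259.] 457 [ 0.4215 -0.2109] 0.102 0.032 yaw 159.72738185005227
[433. 258.] 421 [ 0.4247 -0.3757] 0.031 0.102 yaw 40.81063218903947
```

View pics/t1.png

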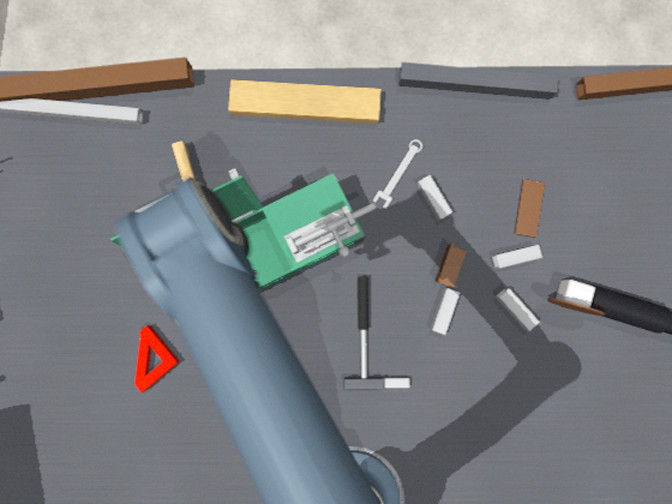

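```bash
cat >> h.py <<'E'
def G(x,y,yawdeg,z): return np.array([x,y,z]), Rd(np.radians(yawdeg))
RPd=np.degrees(Y)+90
E
python3 - <<'E'
from h import *
rows([G(.679,-.194,-61,.15),G(.679,-.194,-61,.004)])
E
```

```text
[-389.9  -15.7  195. ] [0.005 0.007 1.503]
[-388.7  -15.5  341. ] [0.005 0.007 1.503]
```

>>> {"op": "drive_tool", "data": {"motion": [{"fingers": 80,"offset": [-32,-1,15],"angular": [0,0,0.125]},{"fingers": 80,"offset": [-65,-3,30],"angular": [0,0,0.25]},{"fingers": 80,"offset": [-97,-4,45],"angular": [0,0,0.375]},{"fingers": 80,"offset": [-130,-5,60],"angular": [0,0,0.5]},{"fingers": 80,"offset": [-162,-7,75],"angular": [0,0,0.625]},{"fingers": 80,"offset": [-195,-8,90],"angular": [0,0,0.75]},{"fingers": 80,"offset": [-227,-9,110],"angular": [0,0,0.875]},{"fingers": 80,"offset": [-260,-10,130],"angular": [0,0,1.0]},{"fingers": 80,"offset": [-292,-12,150],"angular": [0,0,1.125]},{"fingers": 80,"offset": [-325,-13,165],"angular": [0,0,1.25]},{"fingers": 80,"offset": [-357,-14,180],"angular": [0,0,1.375]},{"fingers": 80,"offset": [-390,-16,195],"angular": [0,0,1.5]}]}}

```text
time_s: 17.32
tcp_pos: [0.6789, -0.1951, 0.1489]
tool_rot: [[0.871, 0.492, 0.001], [0.492, -0.871, -0.007], [-0.002, 0.007, -1.0]]
force: [0.6, 0.2, 0.7]
grip_width: 0.0683
```

>>> {"op": "drive_tool", "data": {"motion": [{"fingers": 80,"offset": [0,0,0],"angular": [0,0,0]},{"fingers": 80,"offset": [0,0,0],"angular": [0,0,0]}]}}

```text
time_s: 17.48
tcp_pos: [0.6777, -0.1977, 0.1466]
tool_rot: [[0.873, 0.488, -0.003], [0.488, -0.873, -0.007], [-0.006, 0.005, -1.0]]
force: [-0.0, 0.0, -0.7]
grip_width: 0.0682
```

```bash
python3 - <<'E'
from h import *
st(); rows([G(.679,-.194,-61,.15),G(.679,-.194,-61,.004)]); snap("wrist","w3",scale=1); 
for p in [(.679,-.194)]:
  for s in(-1,1): print(proj("w3",[.679+s*.05*np.cos(.506),-.194+s*.05*np.sin(.506),.03]))
tubes("w3")
E
```

```text
17.4833 tcp [ 0.6777 -0.1977  0.1466] F [-0.0409  0.0221 -0.7139] w 0.06822117027507213
[[ 0.8726  0.4883 -0.0026]
 [ 0.4883 -0.8726 -0.0074]
 [-0.0059  0.0052 -1.    ]]
[ 0.3533  0.5997 -0.2012  1.5267  0.141   1.0303 -0.9472]
[ 3.  -2.6 -3.5] [0.005 0.006 0.004]
[  3.8  -3.3 142.5] [0.005 0.006 0.004]
[282.5632 260.8449]
[282.8058 144.8562]
[82.  8.] 953 [ 0.735  -0.0004] 0.042 0.013 yaw 119.29442209508078
[542.  12.] 410 [ 0.8946 -0.2855] 0.008 0.038 yaw 89.9735005637444
[132. 401.] 1007 [ 0.4236 -0.156 ] 0.041 0.051 yaw 31.8708839446183
```

View pics/w3.png

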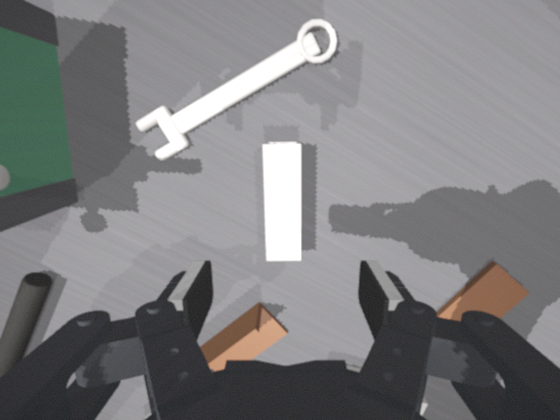

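>>> {"op": "drive_tool", "data": {"motion": [{"fingers": 75,"offset": [3,-3,40],"angular": [0.005,0.006,0]},{"fingers": 75,"offset": [3,-3,80],"angular": [0.005,0.006,0]},{"fingers": 75,"offset": [4,-3,115],"angular": [0.005,0.006,0]},{"fingers": 75,"offset": [4,-3,136],"angular": [0.005,0.006,0]},{"fingers": 75,"offset": [4,-3,140],"angular": [0.005,0.006,0]},{"fingers": 75,"offset": [4,-3,140],"angular": [0.005,0.006,0]},{"fingers": 20,"offset": [4,-3,140],"angular": [0.005,0.006,0]},{"fingers": 10,"offset": [4,-3,140],"angular": [0.005,0.006,0]},{"fingers": 0,"offset": [4,-3,140],"angular": [0.005,0.006,0]},{"fingers": 0,"offset": [4,-3,140],"angular": [0.005,0.006,0]},{"fingers": 0,"offset": [4,-3,140],"angular": [0.005,0.006,0]}]}}

```text
time_s: 18.45
tcp_pos: [0.6825, -0.1918, 0.011]
tool_rot: [[0.871, 0.491, 0.007], [0.491, -0.871, 0.0], [0.007, 0.004, -1.0]]
force: [-0.6, 0.7, 6.1]
grip_width: 0.0286
```

>>> {"op": "drive_tool", "data": {"motion": [{"fingers": 0,"offset": [0,0,-20],"angular": [0,0,0]},{"fingers": 0,"offset": [0,0,-60],"angular": [0,0,0]},{"fingers": 0,"offset": [0,0,-100],"angular": [0,0,0]},{"fingers": 0,"offset": [0,0,-140],"angular": [0,0,0]},{"fingers": 0,"offset": [0,0,-180],"angular": [0,0,0]},{"fingers": 0,"offset": [0,0,-190],"angular": [0,0,0]},{"fingers": 0,"offset": [0,0,-190],"angular": [0,0,0]}]}}

```text
time_s: 19.03
tcp_pos: [0.6833, -0.1922, 0.2065]
tool_rot: [[0.871, 0.491, 0.017], [0.491, -0.871, -0.002], [0.013, 0.01, -1.0]]
force: [0.1, -0.9, -2.5]
grip_width: 0.0288
```

```bash
python3 - <<'E'
from h import *
st(); 
for y in(84,28,-28,-84):
  p=C(0,y,35); print(y); rows([(p+ez*.155,Rd(np.radians(RPd))),(p,Rd(np.radians(RPd)))])
E
```

```text
19.0333 tcp [ 0.6833 -0.1922  0.2065] F [ 0.1367 -0.9107 -2.5095] w 0.028784692980023577
[[ 0.8709  0.4912  0.0165]
 [ 0.4913 -0.871  -0.0021]
 [ 0.0133  0.01   -0.9999]]
[ 0.3564  0.5467 -0.2147  1.473   0.1226  1.1185 -0.9369]
84
[  92.9 -570.    12. ] [ 0.021  0.015 -3.081]
[  90.8 -571.6  167. ] [ 0.021  0.015 -3.081]
28
[  89.5 -514.1   12.5] [ 0.021  0.015 -3.081]
[  87.4 -515.7  167.5] [ 0.021  0.015 -3.081]
-28
[  86.1 -458.2   13. ] [ 0.021  0.015 -3.081]
[  84.  -459.8  168. ] [ 0.021  0.015 -3.081]
-84
[  82.7 -402.3   13.5] [ 0.021  0.015 -3.081]
[  80.6 -403.9  168.5] [ 0.021  0.015 -3.081]
```

>>> {"op": "drive_tool", "data": {"motion": [{"fingers": 0,"offset": [4,-23,0],"angular": [0,0,-0.12]},{"fingers": 0,"offset": [8,-46,0],"angular": [0,0,-0.24]},{"fingers": 0,"offset": [12,-69,0],"angular": [0,0,-0.36]},{"fingers": 0,"offset": [16,-92,0],"angular": [0,0,-0.48]},{"fingers": 0,"offset": [20,-115,0],"angular": [0,0,-0.6]},{"fingers": 0,"offset": [24,-138,0],"angular": [0,0,-0.72]},{"fingers": 0,"offset": [28,-161,0],"angular": [0,0,-0.84]},{"fingers": 0,"offset": [32,-184,0],"angular": [0,0,-0.96]},{"fingers": 0,"offset": [36,-207,0],"angular": [0,0,-1.08]},{"fingers": 0,"offset": [40,-230,0],"angular": [0,0,-1.2]},{"fingers": 0,"offset": [44,-253,0],"angular": [0,0,-1.32]},{"fingers": 0,"offset": [48,-276,0],"angular": [0,0,-1.44]}]}}

```text
time_s: 20.03
tcp_pos: [0.5872, 0.0724, 0.2016]
tool_rot: [[-0.379, 0.925, 0.012], [0.925, 0.379, -0.003], [-0.007, 0.01, -1.0]]
force: [0.2, -0.3, -2.7]
grip_width: 0.0287
```

```bash
python3 - <<'E'
from h import *
st(); R=Rd(np.radians(RPd)); p=C(0,84,39); rows([(p+ez*.155,R),(p,R)])
E
```

```text
20.0333 tcp [0.5872 0.0724 0.2016] F [ 0.2114 -0.3007 -2.7497] w 0.028729480401521096
[[-0.3793  0.9252  0.0118]
 [ 0.9253  0.3793 -0.0026]
 [-0.0069  0.0099 -0.9999]]
[ 0.2669  0.4235 -0.6122  1.7535  0.284   1.0419 -0.0571]
[295.9  10.    5.7] [ 0.002  0.013 -1.635]
[296.9   8.5 160.7] [ 0.002  0.013 -1.635]
```

>>> {"op": "drive_tool", "data": {"motion": [{"fingers": 0,"offset": [25,0,0],"angular": [0,0,-0.12]},{"fingers": 0,"offset": [50,0,0],"angular": [0,0,-0.24]},{"fingers": 0,"offset": [75,1,0],"angular": [0,0,-0.36]},{"fingers": 0,"offset": [100,2,0],"angular": [0,0,-0.48]},{"fingers": 0,"offset": [125,3,0],"angular": [0,0,-0.6]},{"fingers": 0,"offset": [150,4,0],"angular": [0,0,-0.72]},{"fingers": 0,"offset": [175,5,0],"angular": [0,0,-0.84]},{"fingers": 0,"offset": [200,6,0],"angular": [0,0,-0.96]},{"fingers": 0,"offset": [225,7,0],"angular": [0,0,-1.08]},{"fingers": 0,"offset": [250,8,0],"angular": [0,0,-1.2]},{"fingers": 0,"offset": [275,9,0],"angular": [0,0.01,-1.32]},{"fingers": 0,"offset": [296,10,3],"angular": [0,0.013,-1.44]}]}}

```text
time_s: 21.03
tcp_pos: [0.4824, 0.3509, 0.1948]
tool_rot: [[-0.965, -0.263, -0.002], [-0.263, 0.965, 0.002], [0.001, 0.002, -1.0]]
force: [-0.6, 0.2, -1.6]
grip_width: 0.0289
```

```bash
python3 - <<'E'
from h import *
st(); R=Rd(np.radians(RPd)); p=C(0,84,39); rows([(p+ez*.155,R),(p,R)])
E
```

```text
21.0333 tcp [0.4824 0.3509 0.1948] F [-0.5637  0.1862 -1.5697] w 0.02886779546299318
[[-0.9649 -0.2626 -0.002 ]
 [-0.2626  0.9649  0.0019]
 [ 0.0014  0.0024 -1.    ]]
[-0.0094  0.5592 -0.9726  1.7286  0.5036  1.1274  0.7014]
[-1.7 -1.4  0.8] [ 0.002 -0.001 -0.187]
[ -1.9  -1.8 155.8] [ 0.002 -0.001 -0.187]
```

>>> {"op": "drive_tool", "data": {"motion": [{"fingers": 0,"offset": [-2,-1,0],"angular": [0,0,-0.11]},{"fingers": 0,"offset": [-2,-1,10],"angular": [0,0,-0.187]},{"fingers": 0,"offset": [-2,-2,45],"angular": [0,0,-0.187]},{"fingers": 0,"offset": [-2,-2,80],"angular": [0,0,-0.187]},{"fingers": 0,"offset": [-2,-2,115],"angular": [0,0,-0.187]},{"fingers": 0,"offset": [-2,-2,145],"angular": [0,0,-0.187]},{"fingers": 0,"offset": [-2,-2,155],"angular": [0,0,-0.187]},{"fingers": 0,"offset": [-2,-2,155],"angular": [0,0,-0.187]},{"fingers": 0,"offset": [-2,-2,155],"angular": [0,0,-0.187]}]}}

```text
time_s: 21.78
tcp_pos: [0.4851, 0.3425, 0.0369]
tool_rot: [[-0.901, -0.435, -0.004], [-0.435, 0.901, -0.011], [0.009, -0.008, -1.0]]
force: [3.5, -12.9, 4.2]
grip_width: 0.0279
```

>>> {"op": "drive_tool", "data": {"motion": [{"fingers": 45,"offset": [0,0,0],"angular": [0,0,0]},{"fingers": 50,"offset": [0,0,0],"angular": [0,0,0]},{"fingers": 50,"offset": [0,0,0],"angular": [0,0,0]},{"fingers": 50,"offset": [0,0,0],"angular": [0,0,0]},{"fingers": 50,"offset": [0,0,-35],"angular": [0,0,0]},{"fingers": 50,"offset": [0,0,-75],"angular": [0,0,0]},{"fingers": 50,"offset": [0,0,-115],"angular": [0,0,0]},{"fingers": 70,"offset": [0,0,-155],"angular": [0,0,0]},{"fingers": 80,"offset": [0,0,-155],"angular": [0,0,0]}]}}

```text
time_s: 22.53
tcp_pos: [0.4873, 0.3478, 0.1983]
tool_rot: [[-0.9, -0.435, 0.003], [-0.435, 0.9, -0.003], [-0.002, -0.004, -1.0]]
force: [0.9, 1.3, 0.8]
grip_width: 0.0656
```

```bash
python3 - <<'E'
from h import *
st(); f=ctrl.grab_frame("top"); np.savez("pics/t2.npz",im=f["color"][:,:,::-1],mtx=f["mtx"],pose=f["pose"]); tubes("t2")
rows([G(.418,-.213,69.5,.15),G(.418,-.213,69.5,.008)])
E
```

```text
22.5333 tcp [0.4873 0.3478 0.1983] F [0.9247 1.3489 0.8311] w 0.06557699755384373
[[-0.9003 -0.4352  0.0034]
 [-0.4352  0.9003 -0.0033]
 [-0.0016 -0.0044 -1.    ]]
[ 0.0167  0.5758 -1.0127  1.7196  0.5357  1.1505  0.8689]
[138. 166.] 292 [0.6803 0.4238] 0.155 0.015 yaw 115.38871478573247
[431. 214.] 468 [ 0.543  -0.3736] 0.111 0.031 yaw 103.64169112653107
[165. 237.] 359 [0.4905 0.3525] 0.033 0.103 yaw 26.122519738867425
[481. 243.] 462 [ 0.4625 -0.5036] 0.048 0.076 yaw 72.73225733657853
[371. 260.] 437 [ 0.4209 -0.2104] 0.1 0.032 yaw 160.38197389984344
[432. 258.] 392 [ 0.4248 -0.3739] 0.028 0.099 yaw 40.81879770750871
[225. 338.] 544 [0.2198 0.1757] 0.157 0.049 yaw 160.53505389224037
[285. 383.] 373 [0.0899 0.0255] 0.186 0.025 yaw 153.50617133679907
[ 304.7 -473.3   48.6] [-0.007 -0.     0.808]
[ 304.3 -472.4  190.6] [-0.007 -0.     0.808]
```

>>> {"op": "drive_tool", "data": {"motion": [{"fingers": 80,"offset": [25,-39,0],"angular": [0,0,0.07]},{"fingers": 80,"offset": [50,-79,0],"angular": [0,0,0.135]},{"fingers": 80,"offset": [76,-118,0],"angular": [0,0,0.2]},{"fingers": 80,"offset": [101,-158,0],"angular": [0,0,0.27]},{"fingers": 80,"offset": [127,-197,0],"angular": [0,0,0.34]},{"fingers": 80,"offset": [152,-236,0],"angular": [0,0,0.4]},{"fingers": 80,"offset": [178,-276,0],"angular": [0,0,0.47]},{"fingers": 80,"offset": [203,-315,0],"angular": [0,0,0.54]},{"fingers": 80,"offset": [228,-355,0],"angular": [0,0,0.6]},{"fingers": 80,"offset": [254,-394,0],"angular": [0,0,0.67]},{"fingers": 80,"offset": [279,-434,10],"angular": [0,0,0.74]},{"fingers": 80,"offset": [304,-473,30],"angular": [0,0,0.808]}]}}

```text
time_s: 23.58
tcp_pos: [0.4243, -0.153, 0.1827]
tool_rot: [[-0.935, 0.355, -0.001], [0.355, 0.935, -0.007], [-0.002, -0.007, -1.0]]
force: [0.4, -0.2, 0.2]
grip_width: 0.0683
```

>>> {"op": "drive_tool", "data": {"motion": [{"fingers": 80,"offset": [0,0,0],"angular": [0,0,0]},{"fingers": 80,"offset": [0,0,0],"angular": [0,0,0]}]}}

```text
time_s: 23.75
tcp_pos: [0.4214, -0.1554, 0.18]
tool_rot: [[-0.933, 0.36, -0.006], [0.36, 0.933, -0.005], [0.004, -0.007, -1.0]]
force: [-0.2, 0.5, -0.1]
grip_width: 0.0682
```

```bash
python3 - <<'E'
from h import *
st(); rows([G(.418,-.213,69.5,.15),G(.418,-.213,69.5,.008)])
E
```

```text
23.75 tcp [ 0.4214 -0.1554  0.18  ] F [-0.243   0.5004 -0.0879] w 0.06816685270712651
[[-0.9328  0.3604 -0.0062]
 [ 0.3605  0.9328 -0.0048]
 [ 0.0041 -0.0067 -1.    ]]
[ 1.0097  0.2649 -0.8663  2.0653  0.2599  0.9243  1.2031]
[-17.7 -54.8  30.3] [-0.007 -0.004 -0.011]
[-18.3 -53.8 172.3] [-0.007 -0.004 -0.011]
```

>>> {"op": "drive_tool", "data": {"motion": [{"fingers": 75,"offset": [-9,-27,15],"angular": [-0.007,-0.004,-0.011]},{"fingers": 75,"offset": [-18,-55,30],"angular": [-0.007,-0.004,-0.011]},{"fingers": 75,"offset": [-18,-55,40],"angular": [-0.007,-0.004,-0.011]},{"fingers": 75,"offset": [-18,-55,80],"angular": [-0.007,-0.004,-0.011]},{"fingers": 75,"offset": [-18,-54,120],"angular": [-0.007,-0.004,-0.011]},{"fingers": 75,"offset": [-18,-54,155],"angular": [-0.007,-0.004,-0.011]},{"fingers": 75,"offset": [-18,-54,171],"angular": [-0.007,-0.004,-0.011]},{"fingers": 75,"offset": [-18,-54,172],"angular": [-0.007,-0.004,-0.011]},{"fingers": 40,"offset": [-18,-54,172],"angular": [-0.007,-0.004,-0.011]},{"fingers": 0,"offset": [-18,-54,172],"angular": [-0.007,-0.004,-0.011]},{"fingers": 0,"offset": [-18,-54,172],"angular": [-0.007,-0.004,-0.011]},{"fingers": 0,"offset": [-18,-54,172],"angular": [-0.007,-0.004,-0.011]}]}}

```text
time_s: 24.75
tcp_pos: [0.4189, -0.213, 0.0099]
tool_rot: [[-0.937, 0.35, 0.003], [0.35, 0.937, -0.001], [-0.003, 0.0, -1.0]]
force: [-0.7, 0.9, 3.9]
grip_width: 0.0285
```

>>> {"op": "drive_tool", "data": {"motion": [{"fingers": 0,"offset": [0,0,0],"angular": [0,0,0]},{"fingers": 0,"offset": [0,0,0],"angular": [0,0,0]},{"fingers": 0,"offset": [0,0,-30],"angular": [0,0,0]},{"fingers": 0,"offset": [0,0,-70],"angular": [0,0,0]},{"fingers": 0,"offset": [0,0,-110],"angular": [0,0,0]},{"fingers": 0,"offset": [0,0,-150],"angular": [0,0,0]},{"fingers": 0,"offset": [0,0,-190],"angular": [0,0,0]},{"fingers": 0,"offset": [0,0,-190],"angular": [0,0,0]}]}}

```text
time_s: 25.42
tcp_pos: [0.4228, -0.2141, 0.2071]
tool_rot: [[-0.937, 0.35, 0.015], [0.35, 0.937, -0.009], [-0.017, -0.003, -1.0]]
force: [1.5, -0.8, -1.4]
grip_width: 0.0287
```

```bash
python3 - <<'E'
from h import *
st(); R=Rd(np.radians(RPd)); p=C(0,27,39); rows([(p+ez*.16,R),(p,R)])
E
```

```text
25.4167 tcp [ 0.4228 -0.2141  0.2071] F [ 1.5328 -0.8405 -1.3517] w 0.028667661278346614
[[-0.9365  0.3503  0.0149]
 [ 0.3502  0.9366 -0.009 ]
 [-0.0172 -0.0032 -0.9998]]
[ 1.1331  0.2612 -0.8732  1.9971  0.2476  0.9718  1.3517]
[ 98.8 510.6   4.8] [-0.01   0.015 -0.811]
[101.5 511.1 164.7] [-0.01   0.015 -0.811]
```

>>> {"op": "drive_tool", "data": {"motion": [{"fingers": 0,"offset": [7,37,0],"angular": [0,0,-0.06]},{"fingers": 0,"offset": [14,73,0],"angular": [0,0,-0.12]},{"fingers": 0,"offset": [21,110,0],"angular": [0,0,-0.17]},{"fingers": 0,"offset": [28,146,0],"angular": [0,0,-0.23]},{"fingers": 0,"offset": [35,182,0],"angular": [0,0,-0.29]},{"fingers": 0,"offset": [42,219,0],"angular": [0,0,-0.35]},{"fingers": 0,"offset": [50,255,0],"angular": [0,0,-0.41]},{"fingers": 0,"offset": [57,292,0],"angular": [0,0,-0.47]},{"fingers": 0,"offset": [64,328,0],"angular": [0,0,-0.52]},{"fingers": 0,"offset": [71,365,0],"angular": [0,0,-0.58]},{"fingers": 0,"offset": [78,401,0],"angular": [0,0,-0.64]},{"fingers": 0,"offset": [85,438,0],"angular": [0,0,-0.7]}]}}

```text
time_s: 26.42
tcp_pos: [0.4964, 0.2269, 0.2035]
tool_rot: [[-0.941, -0.338, 0.014], [-0.338, 0.941, -0.01], [-0.01, -0.015, -1.0]]
force: [1.1, -0.2, -1.8]
grip_width: 0.0289
```

```bash
python3 - <<'E'
from h import *
st(); R=Rd(np.radians(RPd)); p=C(0,27,39); rows([(p+ez*.16,R),(p,R)])
E
```

```text
26.4167 tcp [0.4964 0.2269 0.2035] F [ 1.0627 -0.184  -1.8207] w 0.02885629195054121
[[-0.9412 -0.3376  0.0145]
 [-0.3377  0.9412 -0.0104]
 [-0.0101 -0.0146 -0.9998]]
[ 0.2765  0.4802 -1.0476  1.839   0.4868  1.0955  0.9618]
[-36.3  63.3   3.9] [-0.015  0.009 -0.109]
[-34.7  65.6 163.9] [-0.015  0.009 -0.109]
```

>>> {"op": "drive_tool", "data": {"motion": [{"fingers": 0,"offset": [-18,32,2],"angular": [-0.007,0.005,-0.05]},{"fingers": 0,"offset": [-36,63,4],"angular": [-0.015,0.009,-0.109]},{"fingers": 0,"offset": [-36,63,4],"angular": [-0.015,0.009,-0.109]},{"fingers": 0,"offset": [-36,63,4],"angular": [-0.015,0.009,-0.109]},{"fingers": 0,"offset": [-36,64,40],"angular": [-0.015,0.009,-0.109]},{"fingers": 0,"offset": [-35,64,80],"angular": [-0.015,0.009,-0.109]},{"fingers": 0,"offset": [-35,65,115],"angular": [-0.015,0.009,-0.109]},{"fingers": 0,"offset": [-35,65,145],"angular": [-0.015,0.009,-0.109]},{"fingers": 0,"offset": [-35,65,162],"angular": [-0.015,0.009,-0.109]},{"fingers": 0,"offset": [-35,65,164],"angular": [-0.015,0.009,-0.109]},{"fingers": 0,"offset": [-35,65,164],"angular": [-0.015,0.009,-0.109]}]}}

```text
time_s: 27.33
tcp_pos: [0.5098, 0.2964, 0.0383]
tool_rot: [[-0.9, -0.436, -0.001], [-0.436, 0.9, -0.002], [0.002, -0.001, -1.0]]
force: [0.3, 0.4, -2.0]
grip_width: 0.0287
```

>>> {"op": "drive_tool", "data": {"motion": [{"fingers": 45,"offset": [0,0,0],"angular": [0,0,0]},{"fingers": 50,"offset": [0,0,0],"angular": [0,0,0]},{"fingers": 50,"offset": [0,0,0],"angular": [0,0,0]},{"fingers": 50,"offset": [0,0,0],"angular": [0,0,0]},{"fingers": 50,"offset": [0,0,-35],"angular": [0,0,0]},{"fingers": 50,"offset": [0,0,-75],"angular": [0,0,0]},{"fingers": 50,"offset": [0,0,-115],"angular": [0,0,0]},{"fingers": 70,"offset": [0,0,-155],"angular": [0,0,0]},{"fingers": 80,"offset": [0,0,-155],"angular": [0,0,0]}]}}

```text
time_s: 28.08
tcp_pos: [0.5126, 0.3009, 0.2022]
tool_rot: [[-0.9, -0.437, 0.011], [-0.437, 0.9, 0.007], [-0.013, 0.001, -1.0]]
force: [1.1, 1.6, 0.5]
grip_width: 0.0656
```

```bash
python3 - <<'E'
from h import *
st(); snap("top","t3",scale=1.2); tubes("t3")
rows([G(.4248,-.3767,-50,.15),G(.543,-.379,13.7,.15)])
E
```

```text
28.0833 tcp [0.5126 0.3009 0.2022] F [1.137  1.6383 0.5287] w 0.06556522276566458
[[-0.8996 -0.4366  0.0114]
 [-0.4366  0.8997  0.0066]
 [-0.0132  0.001  -0.9999]]
[ 0.1299  0.5675 -1.0376  1.7338  0.5387  1.1409  0.9549]
[302. 168.] 1136 [ 0.6782 -0.0435] 0.345 0.09 yaw 128.11124256676197
[138. 165.] 284 [0.6805 0.4239] 0.155 0.014 yaw 115.2397420564635
[431. 214.] 469 [ 0.543  -0.3736] 0.111 0.031 yaw 103.64169112653107
[481. 243.] 449 [ 0.4625 -0.5036] 0.048 0.076 yaw 72.73225733657853
[432. 258.] 393 [ 0.4248 -0.3739] 0.028 0.099 yaw 40.81879770750871
[260. 338.] 561 [0.2195 0.0827] 0.161 0.046 yaw 154.56259013450915
[322. 388.] 379 [ 0.088 -0.077] 0.157 0.024 yaw 149.12473676004947
[ 373.5 -570.2   45.7] [0.012 0.002 2.895]
[ 268.1 -623.9   46.6] [0.007 0.006 1.783]
```

View pics/t3.png

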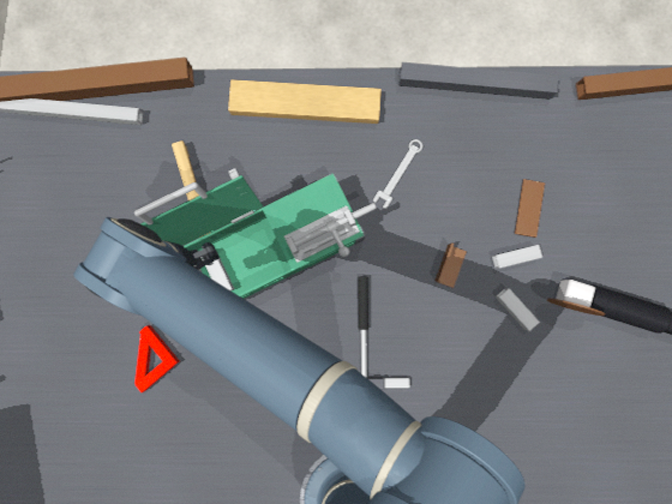

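>>> {"op": "drive_tool", "data": {"motion": [{"fingers": 80,"offset": [14,-33,0],"angular": [0,0,0.09]},{"fingers": 80,"offset": [28,-66,0],"angular": [0,0,0.18]},{"fingers": 80,"offset": [42,-99,0],"angular": [0,0,0.27]},{"fingers": 80,"offset": [57,-132,0],"angular": [0,0,0.36]},{"fingers": 80,"offset": [71,-165,0],"angular": [0,0,0.45]},{"fingers": 80,"offset": [85,-198,0],"angular": [0,0,0.54]},{"fingers": 80,"offset": [99,-231,0],"angular": [0,0,0.63]},{"fingers": 80,"offset": [113,-264,0],"angular": [0,0,0.72]},{"fingers": 80,"offset": [128,-297,0],"angular": [0,0,0.81]},{"fingers": 80,"offset": [142,-330,0],"angular": [0,0,0.9]},{"fingers": 80,"offset": [156,-363,0],"angular": [0,0,1.0]},{"fingers": 80,"offset": [170,-396,0],"angular": [0,0,1.1]}]}}

```text
time_s: 29.13
tcp_pos: [0.5306, -0.1332, 0.1969]
tool_rot: [[-0.794, 0.608, 0.007], [0.608, 0.794, 0.003], [-0.004, 0.006, -1.0]]
force: [1.6, 0.3, 0.4]
grip_width: 0.0686
```

```bash
python3 - <<'E'
from h import *
st(); rows([G(.543,-.379,13.7,.15),G(.543,-.379,13.7,.008)])
E
```

```text
29.1333 tcp [ 0.5306 -0.1332  0.1969] F [1.6058 0.3121 0.4449] w 0.06861934314361155
[[-0.794   0.6079  0.0067]
 [ 0.608   0.794   0.003 ]
 [-0.0035  0.0065 -1.    ]]
[ 0.785   0.3975 -0.782   1.8494  0.322   1.0196  0.7897]
[-159.1 -187.9   46.2] [0.007 0.001 0.678]
[-158.6 -188.8  188.2] [0.007 0.001 0.678]
```

>>> {"op": "drive_tool", "data": {"motion": [{"fingers": 75,"offset": [-23,-27,5],"angular": [0,0,0.1]},{"fingers": 75,"offset": [-46,-54,10],"angular": [0,0,0.2]},{"fingers": 75,"offset": [-69,-81,15],"angular": [0,0,0.3]},{"fingers": 75,"offset": [-91,-107,20],"angular": [0,0,0.4]},{"fingers": 75,"offset": [-114,-134,25],"angular": [0,0,0.5]},{"fingers": 75,"offset": [-137,-161,30],"angular": [0,0,0.6]},{"fingers": 75,"offset": [-159,-188,46],"angular": [0.007,0,0.678]},{"fingers": 75,"offset": [-159,-188,46],"angular": [0.007,0,0.678]},{"fingers": 75,"offset": [-159,-188,60],"angular": [0.007,0,0.678]},{"fingers": 75,"offset": [-159,-188,95],"angular": [0.007,0,0.678]},{"fingers": 75,"offset": [-159,-189,115],"angular": [0.007,0,0.678]},{"fingers": 75,"offset": [-159,-189,115],"angular": [0.007,0,0.678]}]}}

```text
time_s: 30.13
tcp_pos: [0.5393, -0.3761, 0.0754]
tool_rot: [[-0.24, 0.971, -0.008], [0.971, 0.24, 0.006], [0.007, -0.006, -1.0]]
force: [-0.9, -0.6, -0.3]
grip_width: 0.064
```

```bash
python3 - <<'E'
from h import *
st(); rows([G(.543,-.379,13.7,.008)])
E
```

```text
30.1333 tcp [ 0.5393 -0.3761  0.0754] F [-0.9408 -0.5824 -0.3369] w 0.0640212328289368
[[-0.2398  0.9708 -0.0078]
 [ 0.9708  0.2398  0.0056]
 [ 0.0073 -0.0062 -1.    ]]
[ 0.8798  0.6547 -0.4868  1.6843  0.3689  0.9051  0.4873]
[-4.2  3.3 67.3] [-0.006 -0.007  0.003]
```

>>> {"op": "drive_tool", "data": {"motion": [{"fingers": 58,"offset": [-4,3,0],"angular": [0,0,0]},{"fingers": 58,"offset": [-4,3,10],"angular": [0,0,0]},{"fingers": 58,"offset": [-4,3,30],"angular": [0,0,0]},{"fingers": 58,"offset": [-4,3,55],"angular": [0,0,0]},{"fingers": 58,"offset": [-4,3,67],"angular": [0,0,0]},{"fingers": 58,"offset": [-4,3,67],"angular": [0,0,0]},{"fingers": 30,"offset": [-4,3,67],"angular": [0,0,0]},{"fingers": 0,"offset": [-4,3,67],"angular": [0,0,0]},{"fingers": 0,"offset": [-4,3,67],"angular": [0,0,0]},{"fingers": 0,"offset": [-4,3,67],"angular": [0,0,0]},{"fingers": 0,"offset": [-4,3,67],"angular": [0,0,0]},{"fingers": 0,"offset": [-4,3,67],"angular": [0,0,0]}]}}

```text
time_s: 31.13
tcp_pos: [0.5437, -0.3793, 0.0099]
tool_rot: [[-0.24, 0.971, -0.005], [0.971, 0.24, 0.004], [0.005, -0.004, -1.0]]
force: [-0.7, 0.0, 5.2]
grip_width: 0.029
```

>>> {"op": "drive_tool", "data": {"motion": [{"fingers": 0,"offset": [0,0,-30],"angular": [0,0,0]},{"fingers": 0,"offset": [0,0,-70],"angular": [0,0,0]},{"fingers": 0,"offset": [0,0,-110],"angular": [0,0,0]},{"fingers": 0,"offset": [0,0,-150],"angular": [0,0,0]},{"fingers": 0,"offset": [0,0,-190],"angular": [0,0,0]},{"fingers": 0,"offset": [0,0,-190],"angular": [0,0,0]}]}}

```text
time_s: 31.63
tcp_pos: [0.5491, -0.3818, 0.2093]
tool_rot: [[-0.239, 0.971, 0.008], [0.971, 0.239, -0.004], [-0.006, 0.007, -1.0]]
force: [1.7, -0.7, -0.2]
grip_width: 0.0287
```

```bash
python3 - <<'E'
from h import *
st(); R=Rd(np.radians(RPd)); p=C(0,-27,39); rows([(p+ez*.16,R),(p,R)])
E
```

```text
31.6333 tcp [ 0.5491 -0.3818  0.2093] F [ 1.6786 -0.6548 -0.1782] w 0.028705184840322365
[[-0.2394  0.9709  0.0079]
 [ 0.9709  0.2395 -0.0042]
 [-0.0059  0.0066 -1.    ]]
[ 0.9124  0.5288 -0.5389  1.5578  0.2913  1.1266  0.5519]
[617.5 135.5   7.6] [-0.     0.01  -1.782]
[618.5 134.5 167.6] [-0.     0.01  -1.782]
```

>>> {"op": "drive_tool", "data": {"motion": [{"fingers": 0,"offset": [33,7,0],"angular": [0,0,-0.09]},{"fingers": 0,"offset": [66,14,0],"angular": [0,0,-0.18]},{"fingers": 0,"offset": [99,22,0],"angular": [0,0,-0.27]},{"fingers": 0,"offset": [132,29,0],"angular": [0,0,-0.36]},{"fingers": 0,"offset": [165,36,0],"angular": [0,0,-0.46]},{"fingers": 0,"offset": [198,43,0],"angular": [0,0,-0.56]},{"fingers": 0,"offset": [231,51,0],"angular": [0,0,-0.66]},{"fingers": 0,"offset": [264,58,0],"angular": [0,0,-0.76]},{"fingers": 0,"offset": [297,65,0],"angular": [0,0,-0.86]},{"fingers": 0,"offset": [330,72,0],"angular": [0,0,-0.96]},{"fingers": 0,"offset": [363,80,0],"angular": [0,0,-1.06]},{"fingers": 0,"offset": [396,87,0],"angular": [0,0,-1.16]}]}}

```text
time_s: 32.63
tcp_pos: [0.5382, 0.0247, 0.2072]
tool_rot: [[-0.986, 0.164, 0.008], [0.164, 0.987, -0.005], [-0.008, -0.003, -1.0]]
force: [0.6, 0.6, -0.8]
grip_width: 0.0289
```

```bash
python3 - <<'E'
from h import *
st(); R=Rd(np.radians(RPd)); p=C(0,-27,39); rows([(p+ez*.16,R),(p,R)])
E
```

```text
32.6333 tcp [0.5382 0.0247 0.2072] F [ 0.5642  0.6285 -0.8397] w 0.028905218922935176
[[-0.9865  0.1637  0.0077]
 [ 0.1636  0.9865 -0.0047]
 [-0.0084 -0.0034 -1.    ]]
[ 0.5956  0.4127 -0.9252  1.8528  0.3844  1.0578  0.9256]
[ 42.2 221.5   7.1] [-0.006  0.007 -0.617]
[ 43.5 222.1 167.1] [-0.006  0.007 -0.617]
```

>>> {"op": "drive_tool", "data": {"motion": [{"fingers": 0,"offset": [6,32,0],"angular": [0,0,-0.1]},{"fingers": 0,"offset": [12,64,0],"angular": [0,0,-0.2]},{"fingers": 0,"offset": [18,96,0],"angular": [0,0,-0.3]},{"fingers": 0,"offset": [24,128,0],"angular": [0,0,-0.4]},{"fingers": 0,"offset": [30,160,0],"angular": [0,0,-0.5]},{"fingers": 0,"offset": [36,192,3],"angular": [-0.006,0.007,-0.617]},{"fingers": 0,"offset": [42,221,7],"angular": [-0.006,0.007,-0.617]},{"fingers": 0,"offset": [42,221,7],"angular": [-0.006,0.007,-0.617]},{"fingers": 0,"offset": [42,221,7],"angular": [-0.006,0.007,-0.617]},{"fingers": 0,"offset": [42,221,45],"angular": [-0.006,0.007,-0.617]},{"fingers": 0,"offset": [42,222,80],"angular": [-0.006,0.007,-0.617]},{"fingers": 0,"offset": [42,222,80],"angular": [-0.006,0.007,-0.617]}]}}

```text
time_s: 33.63
tcp_pos: [0.5309, 0.245, 0.1196]
tool_rot: [[-0.9, -0.435, -0.01], [-0.435, 0.9, -0.008], [0.012, -0.003, -1.0]]
force: [-1.1, -1.6, -1.8]
grip_width: 0.0286
```

```bash
python3 - <<'E'
from h import *
st(); R=Rd(np.radians(RPd)); p=C(0,-27,39); rows([(p,R)])
E
```

```text
33.6333 tcp [0.5309 0.245  0.1196] F [-1.099  -1.5947 -1.8121] w 0.028618220468569384
[[-0.9002 -0.4354 -0.01  ]
 [-0.4353  0.9002 -0.0076]
 [ 0.0124 -0.0025 -0.9999]]
[ 0.1751  0.6482 -0.9634  1.8156  0.6176  1.0268  0.9832]
[-5.   4.  80.6] [-0.003 -0.012 -0.003]
```

>>> {"op": "drive_tool", "data": {"motion": [{"fingers": 0,"offset": [-5,4,20],"angular": [0,-0.012,0]},{"fingers": 0,"offset": [-5,4,50],"angular": [0,-0.012,0]},{"fingers": 0,"offset": [-5,4,75],"angular": [0,-0.012,0]},{"fingers": 0,"offset": [-5,4,81],"angular": [0,-0.012,0]},{"fingers": 0,"offset": [-5,4,81],"angular": [0,-0.012,0]},{"fingers": 45,"offset": [-5,4,81],"angular": [0,-0.012,0]},{"fingers": 50,"offset": [-5,4,81],"angular": [0,-0.012,0]},{"fingers": 50,"offset": [-5,4,81],"angular": [0,-0.012,0]},{"fingers": 50,"offset": [-5,4,81],"angular": [0,-0.012,0]},{"fingers": 50,"offset": [-5,4,60],"angular": [0,-0.012,0]},{"fingers": 50,"offset": [-5,4,20],"angular": [0,-0.012,0]},{"fingers": 50,"offset": [-5,4,-20],"angular": [0,-0.012,0]}]}}

```text
time_s: 34.63
tcp_pos: [0.5331, 0.2505, 0.1404]
tool_rot: [[-0.9, -0.436, -0.001], [-0.436, 0.9, -0.003], [0.003, -0.002, -1.0]]
force: [1.8, 0.4, 1.7]
grip_width: 0.0428
```

>>> {"op": "drive_tool", "data": {"motion": [{"fingers": 60,"offset": [0,0,-35],"angular": [0,0,0]},{"fingers": 80,"offset": [0,0,-70],"angular": [0,0,0]},{"fingers": 80,"offset": [0,0,-70],"angular": [0,0,0]}]}}

```text
time_s: 34.88
tcp_pos: [0.5359, 0.2543, 0.2188]
tool_rot: [[-0.9, -0.436, 0.011], [-0.436, 0.9, 0.003], [-0.011, -0.002, -1.0]]
force: [-0.6, 0.9, -0.1]
grip_width: 0.0683
```

```bash
python3 - <<'E'
from h import *
st(); f=ctrl.grab_frame("top"); np.savez("pics/t4.npz",im=f["color"][:,:,::-1],mtx=f["mtx"],pose=f["pose"]); tubes("t4")
rows([G(.4248,-.3757,-49.8,.15)])
E
```

```text
34.8833 tcp [0.5359 0.2543 0.2188] F [-0.5696  0.8778 -0.131 ] w 0.06829070324212187
[[-0.8999 -0.436   0.0106]
 [-0.436   0.8999  0.0033]
 [-0.011  -0.0017 -0.9999]]
[ 0.2245  0.5494 -1.0462  1.7166  0.5186  1.1693  1.0575]
[303. 168.] 1076 [ 0.6769 -0.0405] 0.352 0.087 yaw 128.79744693207525
[482. 243.] 439 [ 0.4625 -0.5036] 0.048 0.076 yaw 72.73225733657853
[432. 258.] 392 [ 0.4247 -0.3739] 0.028 0.099 yaw 40.81886536470819
[289. 346.] 635 [0.1972 0.0052] 0.188 0.048 yaw 149.85511211602514
[354. 401.] 365 [ 0.0605 -0.1645] 0.142 0.022 yaw 144.76510362973056
[ 373.4 -517.5   64.3] [0.009 0.005 2.891]
```

>>> {"op": "drive_tool", "data": {"motion": [{"fingers": 80,"offset": [16,-22,0],"angular": [0,0,0.12]},{"fingers": 80,"offset": [31,-43,0],"angular": [0,0,0.24]},{"fingers": 80,"offset": [47,-65,0],"angular": [0,0,0.36]},{"fingers": 80,"offset": [62,-86,0],"angular": [0,0,0.48]},{"fingers": 80,"offset": [78,-108,0],"angular": [0,0,0.6]},{"fingers": 80,"offset": [93,-129,0],"angular": [0,0,0.72]},{"fingers": 80,"offset": [109,-151,0],"angular": [0,0,0.84]},{"fingers": 80,"offset": [124,-172,0],"angular": [0,0,0.96]},{"fingers": 80,"offset": [140,-194,0],"angular": [0,0,1.08]},{"fingers": 80,"offset": [156,-216,0],"angular": [0,0,1.2]},{"fingers": 80,"offset": [171,-237,0],"angular": [0,0,1.32]},{"fingers": 80,"offset": [187,-259,0],"angular": [0,0,1.44]}]}}

```text
time_s: 35.93
tcp_pos: [0.4784, -0.063, 0.2144]
tool_rot: [[-0.545, 0.839, 0.006], [0.839, 0.545, 0.0], [-0.003, 0.005, -1.0]]
force: [-0.6, 0.1, -0.6]
grip_width: 0.0682
```

```bash
python3 - <<'E'
from h import *
st(); rows([G(.4248,-.3757,-49.8,.15)])
E
```

```text
35.9333 tcp [ 0.4784 -0.063   0.2144] F [-0.6109  0.103  -0.6351] w 0.06816437226282447
[[-0.5448  0.8385  0.0059]
 [ 0.8385  0.5448  0.0004]
 [-0.0029  0.0052 -1.    ]]
[ 0.6939  0.2476 -0.7525  1.9678  0.201   0.9946  0.4235]
[-232.8 -215.7   64. ] [ 0.006 -0.001  1.445]
```

>>> {"op": "drive_tool", "data": {"motion": [{"fingers": 75,"offset": [-20,-18,3],"angular": [0,0,0.12]},{"fingers": 75,"offset": [-39,-36,6],"angular": [0,0,0.24]},{"fingers": 75,"offset": [-58,-54,9],"angular": [0,0,0.36]},{"fingers": 75,"offset": [-78,-72,12],"angular": [0,0,0.48]},{"fingers": 75,"offset": [-97,-90,15],"angular": [0,0,0.6]},{"fingers": 75,"offset": [-116,-108,20],"angular": [0,0,0.72]},{"fingers": 75,"offset": [-136,-126,25],"angular": [0,0,0.84]},{"fingers": 75,"offset": [-155,-144,30],"angular": [0,0,0.96]},{"fingers": 75,"offset": [-175,-162,40],"angular": [0,0,1.08]},{"fingers": 75,"offset": [-194,-180,45],"angular": [0,0,1.2]},{"fingers": 75,"offset": [-213,-198,55],"angular": [0,0,1.32]},{"fingers": 75,"offset": [-233,-216,64],"angular": [0.006,0,1.445]}]}}

```text
time_s: 36.93
tcp_pos: [0.4235, -0.3767, 0.149]
tool_rot: [[0.767, 0.641, -0.001], [0.641, -0.767, 0.002], [0.0, -0.002, -1.0]]
force: [1.0, 0.5, -0.5]
grip_width: 0.0641
```

>>> {"op": "drive_tool", "data": {"motion": [{"fingers": 75,"offset": [0,0,0],"angular": [0,0,0]},{"fingers": 75,"offset": [0,0,0],"angular": [0,0,0]}]}}

```text
time_s: 37.1
tcp_pos: [0.4217, -0.3777, 0.1474]
tool_rot: [[0.769, 0.639, -0.004], [0.639, -0.769, 0.003], [-0.001, -0.005, -1.0]]
force: [0.6, 0.2, -0.7]
grip_width: 0.0642
```

```bash
python3 - <<'E'
from h import *
st(); rows([G(.4248,-.3757,-49.8,.15),G(.4248,-.3757,-49.8,.008)])
E
```

```text
37.1 tcp [ 0.4217 -0.3777  0.1474] F [ 0.5659  0.2344 -0.6682] w 0.06415172746262615
[[ 0.769   0.6393 -0.0037]
 [ 0.6393 -0.7689  0.0032]
 [-0.0008 -0.0048 -1.    ]]
[ 0.8921  0.4026 -0.3022  1.867   0.1489  0.8987 -0.3581]
[ 3.7  0.4 -2.6] [-0.005  0.001 -0.008]
[  3.8   1.1 139.4] [-0.005  0.001 -0.008]
```

>>> {"op": "drive_tool", "data": {"motion": [{"fingers": 75,"offset": [4,0,35],"angular": [0,0,0]},{"fingers": 75,"offset": [4,0,70],"angular": [0,0,0]},{"fingers": 75,"offset": [4,1,105],"angular": [0,0,0]},{"fingers": 75,"offset": [4,1,130],"angular": [0,0,0]},{"fingers": 75,"offset": [4,1,139],"angular": [0,0,0]},{"fingers": 75,"offset": [4,1,139],"angular": [0,0,0]},{"fingers": 30,"offset": [4,1,139],"angular": [0,0,0]},{"fingers": 0,"offset": [4,1,139],"angular": [0,0,0]},{"fingers": 0,"offset": [4,1,139],"angular": [0,0,0]},{"fingers": 0,"offset": [4,1,139],"angular": [0,0,0]},{"fingers": 0,"offset": [4,1,139],"angular": [0,0,0]},{"fingers": 0,"offset": [4,1,139],"angular": [0,0,0]}]}}

```text
time_s: 38.1
tcp_pos: [0.4264, -0.3763, 0.0107]
tool_rot: [[0.769, 0.64, -0.0], [0.64, -0.769, 0.001], [0.0, -0.001, -1.0]]
force: [0.3, 1.0, 6.9]
grip_width: 0.029
```

>>> {"op": "drive_tool", "data": {"motion": [{"fingers": 0,"offset": [0,0,-30],"angular": [0,0,0]},{"fingers": 0,"offset": [0,0,-70],"angular": [0,0,0]},{"fingers": 0,"offset": [0,0,-110],"angular": [0,0,0]},{"fingers": 0,"offset": [0,0,-150],"angular": [0,0,0]},{"fingers": 0,"offset": [0,0,-190],"angular": [0,0,0]},{"fingers": 0,"offset": [0,0,-190],"angular": [0,0,0]}]}}

```text
time_s: 38.6
tcp_pos: [0.4307, -0.3792, 0.2103]
tool_rot: [[0.769, 0.639, 0.013], [0.639, -0.769, -0.011], [0.003, 0.016, -1.0]]
force: [0.9, -1.3, -0.6]
grip_width: 0.0285
```

```bash
python3 - <<'E'
from h import *
st(); R=Rd(np.radians(RPd)); p=C(0,-81,39); rows([(p+ez*.165,R),(p,R)])
E
```

```text
38.6 tcp [ 0.4307 -0.3792  0.2103] F [ 0.8745 -1.3361 -0.575 ] w 0.02854539378372158
[[ 0.7689  0.6392  0.0127]
 [ 0.6393 -0.7689 -0.0106]
 [ 0.003   0.0163 -0.9999]]
[ 0.9026  0.3365 -0.321   1.8012  0.1254  1.007  -0.3443]
[ 468.1 -366.2    1.7] [ 0.007  0.023 -2.901]
[ 467.6 -368.9  166.7] [ 0.007  0.023 -2.901]
```

>>> {"op": "drive_tool", "data": {"motion": [{"fingers": 0,"offset": [19,-15,0],"angular": [0,0,-0.12]},{"fingers": 0,"offset": [39,-31,0],"angular": [0,0,-0.24]},{"fingers": 0,"offset": [58,-46,0],"angular": [0,0,-0.36]},{"fingers": 0,"offset": [78,-61,0],"angular": [0,0,-0.48]},{"fingers": 0,"offset": [97,-76,0],"angular": [0,0,-0.6]},{"fingers": 0,"offset": [117,-92,0],"angular": [0,0,-0.72]},{"fingers": 0,"offset": [136,-107,0],"angular": [0,0,-0.84]},{"fingers": 0,"offset": [156,-122,0],"angular": [0,0,-0.96]},{"fingers": 0,"offset": [175,-137,0],"angular": [0,0,-1.08]},{"fingers": 0,"offset": [195,-153,0],"angular": [0,0,-1.2]},{"fingers": 0,"offset": [214,-168,0],"angular": [0,0,-1.32]},{"fingers": 0,"offset": [234,-183,0],"angular": [0,0,-1.44]}]}}

```text
time_s: 39.6
tcp_pos: [0.4933, -0.088, 0.2084]
tool_rot: [[-0.538, 0.843, 0.013], [0.843, 0.538, -0.012], [-0.017, 0.005, -1.0]]
force: [0.1, -0.3, -1.5]
grip_width: 0.0283
```

```bash
python3 - <<'E'
from h import *
st(); R=Rd(np.radians(RPd)); p=C(0,-81,39); rows([(p+ez*.165,R),(p,R)])
E
```

```text
39.6 tcp [ 0.4933 -0.088   0.2084] F [ 0.07   -0.3015 -1.5203] w 0.0283406653900497
[[-0.5381  0.8428  0.0133]
 [ 0.8427  0.5382 -0.0118]
 [-0.0171  0.0049 -0.9998]]
[ 0.701   0.2802 -0.7276  1.9435  0.2368  0.986   0.4315]
[210.1 209.1   1.8] [-0.008  0.018 -1.455]
[212.9 208.3 166.8] [-0.008  0.018 -1.455]
```

>>> {"op": "drive_tool", "data": {"motion": [{"fingers": 0,"offset": [18,17,0],"angular": [0,0,-0.12]},{"fingers": 0,"offset": [35,35,0],"angular": [0,0,-0.24]},{"fingers": 0,"offset": [53,52,0],"angular": [0,0,-0.36]},{"fingers": 0,"offset": [70,70,0],"angular": [0,0,-0.48]},{"fingers": 0,"offset": [88,87,0],"angular": [0,0,-0.6]},{"fingers": 0,"offset": [105,105,0],"angular": [0,0,-0.72]},{"fingers": 0,"offset": [123,122,0],"angular": [0,0,-0.84]},{"fingers": 0,"offset": [140,140,0],"angular": [0,0,-0.96]},{"fingers": 0,"offset": [158,157,0],"angular": [0,0,-1.08]},{"fingers": 0,"offset": [175,175,0],"angular": [0,0,-1.2]},{"fingers": 0,"offset": [193,192,0],"angular": [0,0.01,-1.32]},{"fingers": 0,"offset": [210,209,0],"angular": [-0.008,0.018,-1.455]}]}}

```text
time_s: 40.6
tcp_pos: [0.5564, 0.2026, 0.2061]
tool_rot: [[-0.901, -0.433, 0.001], [-0.433, 0.901, -0.001], [0.0, -0.001, -1.0]]
force: [0.0, 0.6, -1.8]
grip_width: 0.0289
```

>>> {"op": "drive_tool", "data": {"motion": [{"fingers": 0,"offset": [0,0,0],"angular": [0,0,0]},{"fingers": 0,"offset": [0,0,0],"angular": [0,0,0]}]}}

```text
time_s: 40.77
tcp_pos: [0.556, 0.2039, 0.2061]
tool_rot: [[-0.901, -0.435, 0.0], [-0.435, 0.901, -0.001], [-0.0, -0.001, -1.0]]
force: [-0.2, -0.9, -1.9]
grip_width: 0.0291
```

```bash
python3 - <<'E'
from h import *
st(); R=Rd(np.radians(RPd)); p=C(0,-81,39); rows([(p+ez*.165,R),(p,R)])
E
```

```text
40.7667 tcp [0.556  0.2039 0.2061] F [-0.2181 -0.9359 -1.9018] w 0.02914174479992098
[[-0.9005 -0.4348  0.0004]
 [-0.4348  0.9005 -0.0005]
 [-0.0001 -0.0007 -1.    ]]
[ 0.3077  0.5658 -1.0377  1.7253  0.5284  1.1604  1.1389]
[ 0.5 -2.3  2.1] [-0.001  0.    -0.003]
[  0.6  -2.2 167.1] [-0.001  0.    -0.003]
```

>>> {"op": "drive_tool", "data": {"motion": [{"fingers": 0,"offset": [0,-2,35],"angular": [0,0,0]},{"fingers": 0,"offset": [0,-2,70],"angular": [0,0,0]},{"fingers": 0,"offset": [0,-2,105],"angular": [0,0,0]},{"fingers": 0,"offset": [0,-2,135],"angular": [0,0,0]},{"fingers": 0,"offset": [0,-2,155],"angular": [0,0,0]},{"fingers": 0,"offset": [0,-2,166],"angular": [0,0,0]},{"fingers": 0,"offset": [0,-2,166],"angular": [0,0,0]},{"fingers": 45,"offset": [0,-2,166],"angular": [0,0,0]},{"fingers": 50,"offset": [0,-2,166],"angular": [0,0,0]},{"fingers": 50,"offset": [0,-2,166],"angular": [0,0,0]},{"fingers": 50,"offset": [0,-2,166],"angular": [0,0,0]},{"fingers": 50,"offset": [0,-2,140],"angular": [0,0,0]}]}}

```text
time_s: 41.77
tcp_pos: [0.5536, 0.2015, 0.0638]
tool_rot: [[-0.9, -0.436, -0.006], [-0.436, 0.9, -0.002], [0.006, 0.001, -1.0]]
force: [-0.3, 0.1, -0.7]
grip_width: 0.0423
```

>>> {"op": "drive_tool", "data": {"motion": [{"fingers": 50,"offset": [0,0,-40],"angular": [0,0,0]},{"fingers": 50,"offset": [0,0,-80],"angular": [0,0,0]},{"fingers": 50,"offset": [0,0,-120],"angular": [0,0,0]},{"fingers": 50,"offset": [20,0,-150],"angular": [0,0,0]},{"fingers": 50,"offset": [60,0,-170],"angular": [0,0,0]},{"fingers": 50,"offset": [100,0,-190],"angular": [0,0,0]},{"fingers": 50,"offset": [110,0,-200],"angular": [0,0,0]},{"fingers": 50,"offset": [110,0,-200],"angular": [0,0,0]}]}}

```text
time_s: 42.43
tcp_pos: [0.4543, 0.1523, 0.2669]
tool_rot: [[-0.901, -0.433, -0.001], [-0.433, 0.901, -0.007], [0.004, -0.006, -1.0]]
force: [1.2, 1.1, 0.0]
grip_width: 0.0429
```

```bash
python3 - <<'E'
from h import *
st(); snap("side","s3",(190,170,350,400),2.5)
rows([(C(30,0,400),RB),L(1.8,0)])
for n in ((75,0,104),): print(proj("s3",C(*n)))
print([proj("s3",L(a,0,0)[0]) for a in (1.7,1.8)])
E
```

```text
42.4333 tcp [0.4543 0.1523 0.2669] F [1.2102 1.0669 0.0472] w 0.04294371419262636
[[-0.9015 -0.4328 -0.001 ]
 [-0.4328  0.9015 -0.0074]
 [ 0.0041 -0.0063 -1.    ]]
[ 0.5966  0.3166 -1.212   1.8884  0.3291  1.1643  1.2843]
[-141.1   81.4 -134.9] [-0.007  0.001  1.565]
[-229.8   82.5   -5.3] [-0.007  0.001  1.565]
[211.2127 291.8874]
[array([186.507 , 228.7835]), array([176.3851, 230.5763])]
```

View pics/s3.png

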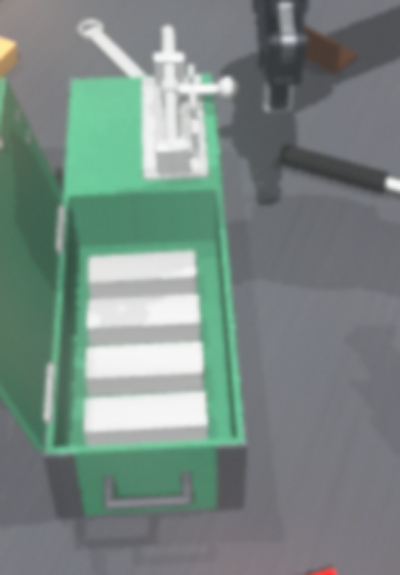

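>>> {"op": "drive_tool", "data": {"motion": [{"fingers": 45,"offset": [-5,2,-30],"angular": [0,0,0.12]},{"fingers": 45,"offset": [-10,5,-60],"angular": [0,0,0.24]},{"fingers": 45,"offset": [-20,10,-95],"angular": [0,0,0.36]},{"fingers": 45,"offset": [-40,18,-105],"angular": [0,0,0.48]},{"fingers": 45,"offset": [-65,26,-105],"angular": [0,0,0.6]},{"fingers": 45,"offset": [-90,34,-105],"angular": [0,0,0.72]},{"fingers": 45,"offset": [-115,42,-105],"angular": [0,0,0.84]},{"fingers": 45,"offset": [-140,50,-105],"angular": [0,0,0.96]},{"fingers": 45,"offset": [-165,58,-105],"angular": [0,0,1.08]},{"fingers": 45,"offset": [-190,66,-105],"angular": [0,0,1.2]},{"fingers": 45,"offset": [-210,74,-105],"angular": [0,0,1.32]},{"fingers": 45,"offset": [-229,82,-105],"angular": [0,0,1.44]}]}}

```text
time_s: 43.48
tcp_pos: [0.6291, 0.3266, 0.3675]
tool_rot: [[-0.539, 0.842, -0.002], [0.842, 0.539, -0.008], [-0.005, -0.006, -1.0]]
force: [0.7, -0.5, -0.4]
grip_width: 0.0381
```

```bash
python3 - <<'E'
from h import *
st(); p,R=L(1.8,0); rows([(p+ez*.09,R),(p,R)])
E
```

```text
43.4833 tcp [0.6291 0.3266 0.3675] F [ 0.6897 -0.5199 -0.3993] w 0.03811935637247244
[[-0.5394  0.8421 -0.0022]
 [ 0.8421  0.5393 -0.0075]
 [-0.0052 -0.0059 -1.    ]]
[-0.0922  0.5664 -0.7812  1.2067  0.3917  1.5221 -0.2422]
[ 0.6 -1.6  7.5] [-0.006  0.006  0.117]
[ 1.  -1.1 97.5] [-0.006  0.006  0.117]
```

>>> {"op": "drive_tool", "data": {"motion": [{"fingers": 45,"offset": [1,-1,0],"angular": [0,0,0.117]},{"fingers": 45,"offset": [1,-1,10],"angular": [-0.006,0.006,0.117]},{"fingers": 45,"offset": [1,-1,40],"angular": [-0.006,0.006,0.117]},{"fingers": 45,"offset": [1,-1,70],"angular": [-0.006,0.006,0.117]},{"fingers": 45,"offset": [1,-1,95],"angular": [-0.006,0.006,0.117]},{"fingers": 45,"offset": [1,-1,97],"angular": [-0.006,0.006,0.117]},{"fingers": 20,"offset": [1,-1,97],"angular": [-0.006,0.006,0.117]},{"fingers": 0,"offset": [1,-1,97],"angular": [-0.006,0.006,0.117]},{"fingers": 0,"offset": [1,-1,97],"angular": [-0.006,0.006,0.117]},{"fingers": 0,"offset": [1,-1,97],"angular": [-0.006,0.006,0.117]},{"fingers": 0,"offset": [1,-1,97],"angular": [-0.006,0.006,0.117]}]}}

```text
time_s: 44.4
tcp_pos: [0.6282, 0.3267, 0.2721]
tool_rot: [[-0.437, 0.899, 0.003], [0.899, 0.437, 0.002], [0.001, 0.004, -1.0]]
force: [1.4, 1.0, 0.5]
grip_width: 0.01
```

```bash
python3 - <<'E'
from h import *
st(); rows([L(a,0) for a in (1.8,1.7,1.6,1.5,1.4,1.3,1.2,1.1,1.,.9,.8,.7)])
E
```

```text
44.4 tcp [0.6282 0.3267 0.2721] F [1.3752 1.0243 0.4519] w 0.009999288876389517
[[-0.437   0.8995  0.0029]
 [ 0.8995  0.437   0.0022]
 [ 0.0008  0.0035 -1.    ]]
[-0.0833  0.6005 -0.7476  1.3655  0.4072  1.3274 -0.3861]
[-0.2 -1.   2.1] [ 0.004 -0.001 -0.001]
[ -0.2 -19.7  -1.3] [ 0.004 -0.001 -0.001]
[ -0.2 -38.7  -2.9] [ 0.004 -0.001 -0.001]
[ -0.2 -57.6  -2.6] [ 0.004 -0.001 -0.001]
[ -0.2 -76.5  -0.4] [ 0.004 -0.001 -0.001]
[ -0.2 -95.    3.7] [ 0.004 -0.001 -0.001]
[  -0.3 -113.1    9.7] [ 0.004 -0.001 -0.001]
[  -0.3 -130.5   17.3] [ 0.004 -0.001 -0.001]
[  -0.3 -147.    26.7] [ 0.004 -0.001 -0.001]
[  -0.3 -162.5   37.7] [ 0.004 -0.001 -0.001]
[  -0.3 -176.8   50.2] [ 0.004 -0.001 -0.001]
[  -0.4 -189.8   64.1] [ 0.004 -0.001 -0.001]
```

>>> {"op": "drive_tool", "data": {"motion": [{"fingers": 0,"offset": [0,-19,-2.5],"angular": [0,0,0]},{"fingers": 0,"offset": [0,-38,-4],"angular": [0,0,0]},{"fingers": 0,"offset": [0,-57,-4],"angular": [0,0,0]},{"fingers": 0,"offset": [0,-76,-2],"angular": [0,0,0]},{"fingers": 0,"offset": [0,-94,2.5],"angular": [0,0,0]},{"fingers": 0,"offset": [0,-112,8.5],"angular": [0,0,0]},{"fingers": 0,"offset": [0,-130,16],"angular": [0,0,0]},{"fingers": 0,"offset": [0,-146,25.5],"angular": [0,0,0]},{"fingers": 0,"offset": [0,-162,37],"angular": [0,0,0]},{"fingers": 0,"offset": [0,-176,50],"angular": [0,0,0]},{"fingers": 0,"offset": [0,-189,64],"angular": [0,0,0]},{"fingers": 0,"offset": [0,-189,64],"angular": [0,0,0]}]}}

```text
time_s: 45.4
tcp_pos: [0.4557, 0.2433, 0.2065]
tool_rot: [[-0.438, 0.899, 0.001], [0.899, 0.438, 0.0], [-0.0, 0.001, -1.0]]
force: [-4.3, -0.8, 2.1]
grip_width: 0.0095
```

```bash
python3 - <<'E'
from h import *
st(); rows([L(a,0) for a in (.7,.6,.5,.4,.3,.2,.1,.0)])
E
```

```text
45.4 tcp [0.4557 0.2433 0.2065] F [-4.3213 -0.783   2.0577] w 0.009470098859240507
[[-0.4379  0.899   0.001 ]
 [ 0.899   0.4379  0.0001]
 [-0.0003  0.0009 -1.    ]]
[ 0.104   0.3453 -0.8309  1.9     0.2978  1.0231 -0.4016]
[-0.7  2.1 -0.9] [0.001 0.    0.   ]
[-0.7 -9.4 14.3] [0.001 0.    0.   ]
[ -0.7 -19.4  30.4] [0.001 0.    0.   ]
[ -0.7 -27.6  47.5] [0.001 0.    0.   ]
[ -0.7 -34.2  65.4] [0.001 0.    0.   ]
[ -0.7 -38.9  83.8] [0.001 0.    0.   ]
[ -0.6 -41.7 102.5] [0.001 0.    0.   ]
[ -0.6 -42.7 121.5] [0.001 0.    0.   ]
```

>>> {"op": "drive_tool", "data": {"motion": [{"fingers": 0,"offset": [0,-10,14],"angular": [0,0,0]},{"fingers": 0,"offset": [0,-19.5,30],"angular": [0,0,0]},{"fingers": 0,"offset": [0,-28,47],"angular": [0,0,0]},{"fingers": 0,"offset": [0,-34.5,65],"angular": [0,0,0]},{"fingers": 0,"offset": [0,-39,84],"angular": [0,0,0]},{"fingers": 0,"offset": [0,-42,102],"angular": [0,0,0]},{"fingers": 0,"offset": [0,-43,112],"angular": [0,0,0]},{"fingers": 0,"offset": [0,-43,120],"angular": [0,0,0]},{"fingers": 0,"offset": [0,-43,122],"angular": [0,0,0]},{"fingers": 0,"offset": [0,-43,122],"angular": [0,0,0]}]}}

```text
time_s: 46.23
tcp_pos: [0.4171, 0.2247, 0.0851]
tool_rot: [[-0.438, 0.899, -0.0], [0.899, 0.438, -0.002], [-0.001, -0.001, -1.0]]
force: [-3.2, -1.3, 1.7]
grip_width: 0.0096
```

>>> {"op": "drive_tool", "data": {"motion": [{"fingers": 33,"offset": [0,-1,0],"angular": [0,0,0]},{"fingers": 33,"offset": [0,-1,0],"angular": [0,0,0]},{"fingers": 33,"offset": [0,-1,0],"angular": [0,0,0]},{"fingers": 33,"offset": [0,-1,-30],"angular": [0,0,0]},{"fingers": 33,"offset": [0,-1,-70],"angular": [0,0,0]},{"fingers": 50,"offset": [0,-1,-110],"angular": [0,0,0]},{"fingers": 60,"offset": [0,-1,-130],"angular": [0,0,0]},{"fingers": 60,"offset": [0,-1,-130],"angular": [0,0,0]}]}}

```text
time_s: 46.9
tcp_pos: [0.4192, 0.2267, 0.2203]
tool_rot: [[-0.437, 0.899, 0.01], [0.899, 0.437, 0.002], [-0.002, 0.01, -1.0]]
force: [0.1, 1.1, 0.7]
grip_width: 0.0514
```

```bash
python3 - <<'E'
from h import *
st(); p,R=H(0,-.4,50); rows([(p-R[:,2]*.1,R),(p,R)])
E
```

```text
46.9 tcp [0.4192 0.2267 0.2203] F [0.1341 1.116  0.7247] w 0.051357026151975405
[[-0.4373  0.8993  0.01  ]
 [ 0.8993  0.4373  0.0024]
 [-0.0022  0.01   -0.9999]]
[ 0.1705  0.2528 -0.8746  1.971   0.234   1.0095 -0.3599]
[-246.7   -8.3   17.4] [-0.304  0.308  1.549]
[-246.5   29.7  109.9] [-0.304  0.308  1.549]
```

>>> {"op": "drive_tool", "data": {"motion": [{"fingers": 60,"offset": [-20,-1,0],"angular": [0,0,0.12]},{"fingers": 60,"offset": [-41,-1,0],"angular": [0,0,0.24]},{"fingers": 60,"offset": [-61,-2,0],"angular": [0,0,0.36]},{"fingers": 60,"offset": [-82,-3,0],"angular": [0,0,0.48]},{"fingers": 60,"offset": [-103,-4,0],"angular": [0,0,0.6]},{"fingers": 60,"offset": [-123,-5,0],"angular": [0,0,0.72]},{"fingers": 60,"offset": [-144,-5,0],"angular": [0,0,0.84]},{"fingers": 60,"offset": [-164,-6,0],"angular": [0,0,0.96]},{"fingers": 60,"offset": [-185,-7,0],"angular": [0,0,1.08]},{"fingers": 60,"offset": [-206,-7,0],"angular": [0,0,1.2]},{"fingers": 60,"offset": [-226,-8,0],"angular": [0,0,1.32]},{"fingers": 60,"offset": [-246,-8,0],"angular": [0,0,1.44]}]}}

```text
time_s: 47.9
tcp_pos: [0.5198, 0.0007, 0.2201]
tool_rot: [[0.838, 0.546, 0.009], [0.546, -0.838, 0.002], [0.009, 0.003, -1.0]]
force: [0.0, 0.7, -0.4]
grip_width: 0.0513
```

```bash
python3 - <<'E'
from h import *
st(); p,R=H(0,-.4,50); rows([(p-R[:,2]*.1,R),(p,R)])
snap("wrist","w4",scale=1.2)
print([proj("w4",C(-30-58*np.cos(a),-245,126+58*np.sin(a)))*1.2 for a in (0,.2,.4)], proj("w4",C(-30,-245,126))*1.2)
E
```

```text
47.9 tcp [0.5198 0.0007 0.2201] F [ 0.0496  0.6949 -0.4492] w 0.05128263684748338
[[ 0.838   0.5456  0.0093]
 [ 0.5456 -0.8381  0.0019]
 [ 0.0088  0.0035 -1.    ]]
[ 0.3306  0.2616 -0.49    1.8961  0.1437  1.0087 -1.2147]
[ 0.2 -0.6 16.8] [-0.022  0.391  0.123]
[ 38.1   3.9 109.2] [-0.022  0.391  0.123]
[array([349.1024, 211.7248]), array([349.714 , 212.6932]), array([350.8944, 209.656 ])] [361.8999 113.2217]
```

View pics/w4.png

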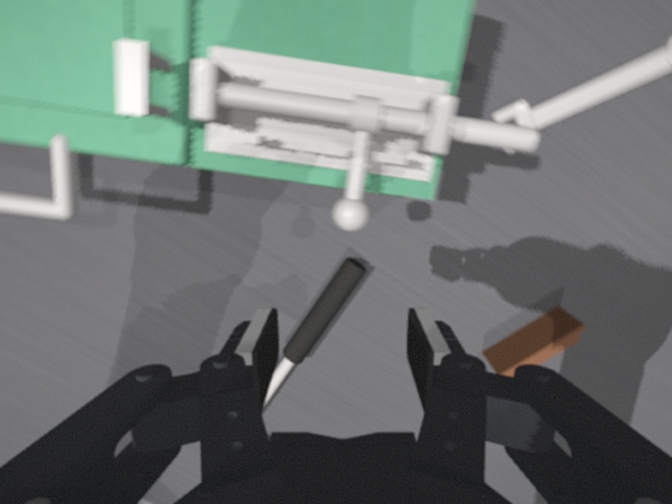

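>>> {"op": "drive_tool", "data": {"motion": [{"fingers": 60,"offset": [0,0,0],"angular": [0,0.1,0.06]},{"fingers": 60,"offset": [0,0,0],"angular": [-0.01,0.2,0.123]},{"fingers": 60,"offset": [0,0,8],"angular": [-0.02,0.3,0.123]},{"fingers": 60,"offset": [0,-1,17],"angular": [-0.022,0.391,0.123]},{"fingers": 60,"offset": [0,-1,17],"angular": [-0.022,0.391,0.123]},{"fingers": 60,"offset": [10,1,42],"angular": [-0.022,0.391,0.123]},{"fingers": 60,"offset": [22,2,70],"angular": [-0.022,0.391,0.123]},{"fingers": 60,"offset": [32,3,95],"angular": [-0.022,0.391,0.123]},{"fingers": 60,"offset": [38,4,109],"angular": [-0.022,0.391,0.123]},{"fingers": 60,"offset": [38,4,109],"angular": [-0.022,0.391,0.123]},{"fingers": 60,"offset": [38,4,109],"angular": [-0.022,0.391,0.123]}]}}

```text
time_s: 48.87
tcp_pos: [0.5575, 0.0141, 0.111]
tool_rot: [[0.831, 0.431, 0.351], [0.397, -0.902, 0.166], [0.389, 0.001, -0.921]]
force: [-0.2, 0.4, 0.3]
grip_width: 0.0511
```

```bash
python3 - <<'E'
from h import *
st(); rows([H(a,a-.4,50) for a in (0,.1,.2,.3)])
E
```

```text
48.8667 tcp [0.5575 0.0141 0.111 ] F [-0.181   0.3979  0.3358] w 0.0511471052915124
[[ 0.8313  0.4307  0.3513]
 [ 0.3974 -0.9025  0.1661]
 [ 0.3886  0.0015 -0.9214]]
[ 0.369   0.3454 -0.4513  2.1655 -0.0259  0.2943 -1.133 ]
[-0.4 -4.9 -0.5] [ 0.004  0.001 -0.007]
[ 0.5 -4.9 -5.8] [ 0.004 -0.099 -0.007]
[  1.9  -4.9 -11. ] [ 0.004 -0.199 -0.007]
[  3.9  -4.9 -16. ] [ 0.003 -0.299 -0.007]
```

>>> {"op": "drive_tool", "data": {"motion": [{"fingers": 60,"offset": [0,-5,0],"angular": [0,0,-0.007]},{"fingers": 60,"offset": [0,-5,0],"angular": [0,0,-0.007]},{"fingers": 20,"offset": [0,-5,0],"angular": [0,0,-0.007]},{"fingers": 0,"offset": [0,-5,0],"angular": [0,0,-0.007]},{"fingers": 0,"offset": [0,-5,0],"angular": [0,0,-0.007]},{"fingers": 0,"offset": [0,-5,0],"angular": [0,0,-0.007]},{"fingers": 0,"offset": [0,-5,0],"angular": [0,0,-0.007]},{"fingers": 0,"offset": [0.8,-5,-5.3],"angular": [0,-0.1,-0.007]},{"fingers": 0,"offset": [2,-5,-10.5],"angular": [0,-0.2,-0.007]},{"fingers": 0,"offset": [4,-5,-15.5],"angular": [0,-0.3,-0.007]},{"fingers": 0,"offset": [4,-5,-15.5],"angular": [0,-0.3,-0.007]}]}}

```text
time_s: 49.78
tcp_pos: [0.5539, 0.0178, 0.1282]
tool_rot: [[0.895, 0.439, 0.086], [0.437, -0.899, 0.037], [0.093, 0.005, -0.996]]
force: [-3.5, -1.9, -0.1]
grip_width: 0.0188
```

```bash
python3 - <<'E'
from h import *
st(); rows([H(a,a-.4,50) for a in (.3,.5,.7,.9,1.05)])
E
```

```text
49.7833 tcp [0.5539 0.0178 0.1282] F [-3.5018 -1.8947 -0.0585] w 0.01877914836136118
[[ 0.8945  0.4387  0.0859]
 [ 0.4372 -0.8986  0.0367]
 [ 0.0933  0.0047 -0.9956]]
[ 0.1363  0.3689 -0.2827  1.9761  0.1133  0.723  -1.3219]
[-1.  -0.1  0.9] [0.005 0.007 0.002]
[ 1.3 -0.1 -9.6] [ 0.005 -0.193  0.001]
[  5.6  -0.  -19.5] [ 0.005 -0.393  0.001]
[ 11.8   0.  -28.2] [ 0.005 -0.593  0.   ]
[ 17.5   0.1 -33.9] [ 0.005 -0.743 -0.   ]
```

>>> {"op": "drive_tool", "data": {"motion": [{"fingers": 0,"offset": [0,0,-4.8],"angular": [0,-0.1,0]},{"fingers": 0,"offset": [1.5,0,-10],"angular": [0,-0.195,0]},{"fingers": 0,"offset": [3.5,0,-15],"angular": [0,-0.295,0]},{"fingers": 0,"offset": [6,0,-19.8],"angular": [0,-0.395,0]},{"fingers": 0,"offset": [9,0,-24.3],"angular": [0,-0.495,0]},{"fingers": 0,"offset": [12.2,0,-28.5],"angular": [0,-0.595,0]},{"fingers": 0,"offset": [16,0,-32.4],"angular": [0,-0.695,0]},{"fingers": 0,"offset": [18,0,-34.2],"angular": [0,-0.745,0]},{"fingers": 0,"offset": [18,0,-34.2],"angular": [0,-0.745,0]}]}}

```text
time_s: 50.53
tcp_pos: [0.5671, 0.0246, 0.1628]
tool_rot: [[0.712, 0.439, -0.548], [0.346, -0.898, -0.271], [-0.611, 0.004, -0.791]]
force: [-1.6, -0.4, 1.5]
grip_width: 0.0186
```

```bash
python3 - <<'E'
from h import *
st(); rows([H(1.05,.65,y) for y in (50,25,0)])
E
```

```text
50.5333 tcp [0.5671 0.0246 0.1628] F [-1.6349 -0.4378  1.4885] w 0.018628339710021237
[[ 0.7119  0.4394 -0.5478]
 [ 0.3457 -0.8983 -0.2713]
 [-0.6113  0.0038 -0.7914]]
[-0.09    0.7    -0.1798  1.4607  0.2333  1.6447 -1.4461]
[-0.9  0.2 -0.3] [ 0.004  0.008 -0.001]
[ -0.9 -24.8  -0.4] [ 0.004  0.008 -0.001]
[ -0.9 -49.8  -0.5] [ 0.004  0.008 -0.001]
```

Push home, slightly beyond for the stop.

>>> {"op": "drive_tool", "data": {"motion": [{"fingers": 0,"offset": [0,-7,0],"angular": [0,0,0]},{"fingers": 0,"offset": [0,-15,0],"angular": [0,0,0]},{"fingers": 0,"offset": [0,-23,0],"angular": [0,0,0]},{"fingers": 0,"offset": [0,-31,0],"angular": [0,0,0]},{"fingers": 0,"offset": [0,-39,0],"angular": [0,0,0]},{"fingers": 0,"offset": [0,-46,0],"angular": [0,0,0]},{"fingers": 0,"offset": [0,-52,0],"angular": [0,0,0]},{"fingers": 0,"offset": [0,-52,0],"angular": [0,0,0]},{"fingers": 0,"offset": [0,-52,0],"angular": [0,0,0]}]}}

```text
time_s: 51.28
tcp_pos: [0.5453, 0.069, 0.1627]
tool_rot: [[0.714, 0.439, -0.545], [0.343, -0.898, -0.275], [-0.61, 0.009, -0.792]]
force: [5.3, -6.0, -1.7]
grip_width: 0.0182
```

```bash
python3 - <<'E'
from h import *
st(); rows([H(a,a-.4,0) for a in (1.05,.8,.6,.4,.2)]); print(inC(ctrl.observe()["tcp_pos"]))
E
```

```text
51.2833 tcp [0.5453 0.069  0.1627] F [ 5.3203 -5.9719 -1.6894] w 0.018174474164606578
[[ 0.7139  0.4394 -0.5452]
 [ 0.3431 -0.8982 -0.2747]
 [-0.6104  0.009  -0.792 ]]
[-0.1429  0.6804 -0.1986  1.5001  0.2017  1.631  -1.516 ]
[-0.8 -0.3 -0.5] [ 0.008  0.007 -0.004]
[-0.7 -0.4 12.9] [ 0.009  0.257 -0.003]
[ 1.8 -0.5 23.4] [ 0.009  0.457 -0.002]
[ 6.3 -0.6 33.1] [ 0.009  0.657 -0.001]
[12.7 -0.7 41.8] [ 0.01   0.857 -0.   ]
[ -68.176  -195.2922  162.6899]
```

>>> {"op": "drive_tool", "data": {"motion": [{"fingers": 0,"offset": [0,0,6.3],"angular": [0,0.12,0]},{"fingers": 0,"offset": [0,0,13.2],"angular": [0,0.25,0]},{"fingers": 0,"offset": [1.3,0,18.4],"angular": [0,0.35,0]},{"fingers": 0,"offset": [2.5,0,23.7],"angular": [0,0.455,0]},{"fingers": 0,"offset": [4.8,0,28.6],"angular": [0,0.555,0]},{"fingers": 0,"offset": [7,0,33.4],"angular": [0,0.655,0]},{"fingers": 0,"offset": [10,0,38],"angular": [0,0.755,0]},{"fingers": 0,"offset": [13.4,0,42.1],"angular": [0,0.855,0]},{"fingers": 0,"offset": [13.4,0,42.1],"angular": [0,0.855,0]},{"fingers": 60,"offset": [13.4,0,42.1],"angular": [0,0.855,0]},{"fingers": 60,"offset": [13.4,0,42.1],"angular": [0,0.855,0]},{"fingers": 60,"offset": [13.4,0,42.1],"angular": [0,0.855,0]}]}}

```text
time_s: 52.28
tcp_pos: [0.5314, 0.063, 0.1213]
tool_rot: [[0.88, 0.44, 0.18], [0.433, -0.898, 0.079], [0.196, 0.008, -0.98]]
force: [-0.2, -0.3, -1.1]
grip_width: 0.0508
```

>>> {"op": "drive_tool", "data": {"motion": [{"fingers": 60,"offset": [0,0,-35],"angular": [0,0,0]},{"fingers": 60,"offset": [0,0,-70],"angular": [0,0,0]},{"fingers": 60,"offset": [0,0,-105],"angular": [0,0,0]},{"fingers": 60,"offset": [0,0,-130],"angular": [0,0,0]},{"fingers": 60,"offset": [0,0,-130],"angular": [0,0,0]},{"fingers": 60,"offset": [0,0,-130],"angular": [0,0,0]}]}}

```text
time_s: 52.78
tcp_pos: [0.5084, 0.0533, 0.2502]
tool_rot: [[0.879, 0.44, 0.182], [0.433, -0.898, 0.08], [0.199, 0.009, -0.98]]
force: [-0.5, 1.2, -1.4]
grip_width: 0.0513
```

```bash
python3 - <<'E'
from h import *
st(); snap("wrist","w5",scale=1.2); snap("side","s4",(190,150,350,400),2.2)
print([proj("w5",C(-30-58*np.cos(a),-195,126+58*np.sin(a)))*1.2 for a in (0,.2,.4)], proj("w5",C(-30,-195,126))*1.2)
print([(proj("s4",C(-30-58*np.cos(a),-195,126+58*np.sin(a)))-[190,150])*2.2 for a in (0,.2,.4)])
print([(proj("s4",L(a,0,0)[0])-[190,150])*2.2 for a in (0,.05)])
E
```

```text
52.7833 tcp [0.5084 0.0533 0.2502] F [-0.5281  1.1704 -1.4174] w 0.05125657690534673
[[ 0.8791  0.4405  0.1823]
 [ 0.4333 -0.8977  0.0797]
 [ 0.1988  0.0089 -0.98  ]]
[ 0.1659  0.1112 -0.3475  2.0012 -0.0118  0.841  -1.2826]
[array([344.8147, 255.316 ]), array([345.0432, 254.8235]), array([345.2949, 250.8484])] [345.1088 174.378 ]
[array([200.6827, 150.691 ]), array([199.7413, 143.1097]), array([196.7238, 135.8063])]
[array([242.9836, 302.3676]), array([243.1467, 296.2915])]
```

View pics/w5.png

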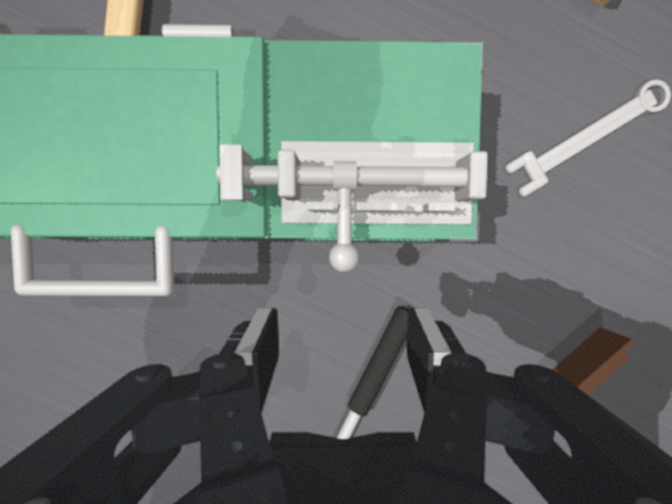

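View pics/s4.png

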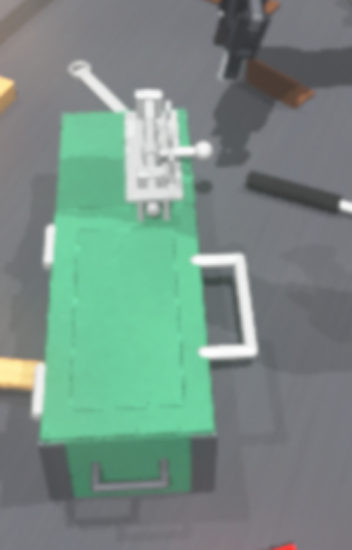

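```bash
python3 -c "
from bench import ctrl
print(ctrl.sign_off())"
```

```text
the job is handed in; nothing more can be done
None
```

All four pieces of square tube are in the chest. The lid is shut, the bolt is home and its handle is down flat in its notch. I handed the job in at about 53 s on the robot's clock; the hand-in itself reports no verdict.

- **Handle:** The first two lifts failed because the ball slipped out of the fingers with the tool held upright. It worked once I turned the tool together with the handle.
- **Knocked tube:** Tube a had moved about 5 cm during the lid opening, so I measured it again before picking it up.
- **Placing contact:** I felt about 13 N sideways while setting tube a down, within the 40 N limit, and I did not find the cause. The tube ended up in place.

**Last checks:**
- **Tubes:** The side picture before closing showed all four tubes flat on the chest floor.
- **Lid and handle:** The final wrist and side pictures show the lid shut. The ball is within about 2 px of where it should be for a home bolt and a flat handle.
- **Bolt:** It stopped against about 8 N at its home position when I pushed it in.
- **Other objects:** The spanner, hammer handle and angle scrap looked unmoved in the last pictures. I did not measure any object's position at the end, and the flat scrap and magnetic square were last fully in view partway through.

None of these final checks failed or disagreed.

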